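# Close the mould and weigh it down with wedge ingots

### The arm

A 6-joint arm with a two-finger parallel gripper is mounted at the origin on the work surface. World frame = base frame: x ahead of the robot, y to its left, z up, the work surface at z = 0. Lengths are in m, angles in rad, forces in N, time in s.
With the tool pointing down it reaches from about 0.3 to 0.875 m from the base axis. Payload 6.4 kg.
Tool frame: the origin (TCP) lies midway between the tips of the shut fingers; the grasp point (between the pads) lies 19 mm behind it (ctrl.pinch_z is the distance from the TCP to the grasp point, in m); z points along the fingers, y is the line along which they close (so a half turn about z gives the same grasp; the last joint's range is limited). The gripper opens to 85 mm and grips with 20 to 120 N. Pads are 22 mm wide; open, the fingers measure 114 mm over their backs; the gripper's body (76 mm by 85 mm) begins 54 mm behind the grasp point. The pads swing forward as they close: fully open they stand 13 mm farther back than shut.
Start: joints at [-1.344, 0.181, 1.607, -0, 1.354, -0.206], TCP at [0.241, -0.522, 0.231] pointing down, gripper open.
Joint ranges: [-2.99, 2.99], [-0.89, 2.07], [0.3, 2.58], [-1.14, 4.28], [0, 2.63], [-3.12, 3.12]. Speed limits (rad/s): [2.57, 2.57, 3.01, 3.14, 3.14, 3.14].

### API

Orientations are given as a unit quaternion [w, x, y, z].
In Python, from bench import ctrl gives the robot as it stands.
- The arm moves only by the tool apply_moves, never from a script. Its argument "moves" is a list of rows, each an object with "jaw": the opening, from 0 (shut) to 1 (fully open); "offset": the shift along the tool's x, y, z in mm, a list of three; "rot": the turn, a rotation vector about the tool's x, y, z in degrees, a list of three. In form: [{"jaw": jaw, "offset": [dx, dy, dz], "rot": [ax, ay, az]}, ...]. A call has exactly 5 rows; each row shifts and turns the commanded pose from where the row before left it, along the tool's axes as they then stand; what a row does not reach is not made up. A row lasts 1/8 s, in which the tool goes at most 62.5 mm and 10.7 degrees, less where a joint would pass 70% of its speed; a pose out of reach is approached as far as the arm can. A call is refused whole if a number of a shift passes 62.5 or a number of a turn 10.7, either way. A call with a gripper value outside its range is refused whole. The fingers move at their own pace and stop on an object; the grip force is fixed at half the most. Time passes only in rows, so rows that do not move let the fingers close, or fill a call up. It gives the time, the measured TCP pose, the force, the opening and the grip force at its end, in the units of the state.
- ctrl.get_obs(): the state, without advancing time (a new reading comes with each control period).
- ctrl.camera(name): name is "scene" or "top" or "wrist"; returns (picture, depth): 400x640x3 uint8, red, green, blue; 400x640 float32, m along the optical axis (not along the pixel's ray), 0 where there is no reading.
- ctrl.camera_params(name): a dict with "K" (3x3 intrinsics, pixels), "cam_to_world" (4x4, takes a point from camera to world coordinates); the wrist camera has in their place "mount" (4x4, takes a point from camera to tool coordinates, whose origin is the TCP and whose axes are the flange's). Camera axes: x right, y down, z forward; pixel columns grow to the right and rows downward; lengths in m; the calibration is good to about 2 mm. The wrist camera is an equidistant fisheye: a pixel r from the principal point sees the ray r / f radians off the axis. A picture is of the moment at which its call begins: read the wrist's pose just before it. camera_params takes no time and is no camera call.
- ctrl.hand_in(): hands the job in; it is judged then, once.
Trained networks look in the newest picture that a camera, given by its name, has taken for a name from the list of things; names that differ only in an ending like _2 or _b are one class to them, and where a whole thing is asked for, a point or a joint stands for the part that bears it (a point fixed in the world has none). Each returns a list of dicts, best first, with "score" (0 to 1); they miss things now and then, are a little off and sometimes report something else, mostly with a low value. They report only what shows in the picture. A call takes as long as a camera call.
- ctrl.outline_of(camera, target): "region" (400x640 bool, what is visible of it) and "position" ([column, row] in pixels, amid what is visible of it).
The state is a dict: "time_s": time; "q": joint angles; "dq": joint speeds; "joint_efforts": joint torques, N m; "eef_pos": TCP position; "eef_rot": TCP orientation; "wrist_force": force on the tool from outside, world axes, zero at the start; "torque": the same for the moment, N m; "opening": opening from 0.0 (shut) to 1.0 (fully open); "grasp_force": force on a finger pad.
Only numpy, scipy, OpenCV 4.12 (cv2) and the standard library are available. Lean on these libraries where they do the work, as an engineer would, in place of code of your own. Each camera call takes 0.05 s, during which the arm holds its last target. There are 200 camera calls.

### The job

The mould has just been filled. First put the brush off the press board into the blue tray and press the orange stopper home, upright, in the filling neck; only then weigh the mould down with all the wedge ingots, right side up in one column over the middle of the board: the first pair along the red line, the next pair crosswise on it, the third pair along the line again, an odd last ingot lying alone in the direction its pair would have. In every pair the upper ingot is turned end for end, thick end over thin end, so that the pair comes out level; leave the other things on the bench where they are.

Things in the scene. Friction and masses are not known exactly. Their poses are not given: they have to be found in the camera images.
- board (a point): Middle of the top face of the brown wooden press board (150 x 150 mm) that is fixed on the big mould; board top is 57 mm above the bench. z up; x runs along the thin red line painted across the middle of the board; y across the line, away from the filling neck. The mould (a white slab on a drab fibreglass jacket, 180 mm along x by 310 mm along y, its top 45 mm above the bench) is heavy and does not move; its middle lies 65 mm from here towards the neck.
- neck (a point): Centre of the mouth of the white conical filling neck that stands up from the same mould, 150 mm from the board's middle in the board's -y direction. The neck is 42 mm tall, its mouth 87 mm above the bench, 34 mm across inside (43 mm outside), narrowing downwards with the same taper as the stopper. z up, axes as the board's.
- stopper_mid (a point): Orange stopper, a plain cone frustum 60 mm tall, 24 mm across at its lower end and 44 mm at its upper end, 60 g; this point is on its axis half-way up (34 mm across there), z axis towards the wide end. It stands on the bench narrow end down. When home in the neck this point lies level with the mouth to within a few millimetres, and the upper half stands out above the mouth.
- brush_grip (a point): Flat brush lying flat, 150 mm long and 16 mm thick, 80 g: red handle 24 mm wide, steel ferrule and pale bristles 44 mm wide. This point is in the handle, half-way up, on its centre line; x axis towards the bristles. The handle reaches 62 mm to -x and 22 mm to +x of here, the bristles end 87 mm to +x. Starts on the press board.
- tray: Open blue tray fixed to the bench, 240 mm along its x by 130 mm along its y, 30 mm high outside, walls and floor about 4 to 5 mm thick; origin at the centre of its underside.
- ingot1_mid (a point): Wedge-shaped aluminium ingot lying on its flat base, 130 mm long (its x), 46 mm wide (its y) with upright parallel sides; the top slopes evenly from 36 mm high at the thick end (+x, painted blue on the end face and on the top near it) to 24 mm at the thin end (bare metal), a slope of 5.3 degrees. 0.45 kg nominal. This point is at its middle, 15 mm above the base (the top is 30 mm above the base there); z normal to the base, upwards. May be absent.
- ingot2_mid (a point): Wedge-shaped aluminium ingot lying on its flat base, 130 mm long (its x), 46 mm wide (its y) with upright parallel sides; the top slopes evenly from 36 mm high at the thick end (+x, painted blue on the end face and on the top near it) to 24 mm at the thin end (bare metal), a slope of 5.3 degrees. 0.45 kg nominal. This point is at its middle, 15 mm above the base (the top is 30 mm above the base there); z normal to the base, upwards. May be absent.
- ingot3_mid (a point): Wedge-shaped aluminium ingot lying on its flat base, 130 mm long (its x), 46 mm wide (its y) with upright parallel sides; the top slopes evenly from 36 mm high at the thick end (+x, painted blue on the end face and on the top near it) to 24 mm at the thin end (bare metal), a slope of 5.3 degrees. 0.45 kg nominal. This point is at its middle, 15 mm above the base (the top is 30 mm above the base there); z normal to the base, upwards. May be absent.
- ingot4_mid (a point): Wedge-shaped aluminium ingot lying on its flat base, 130 mm long (its x), 46 mm wide (its y) with upright parallel sides; the top slopes evenly from 36 mm high at the thick end (+x, painted blue on the end face and on the top near it) to 24 mm at the thin end (bare metal), a slope of 5.3 degrees. 0.45 kg nominal. This point is at its middle, 15 mm above the base (the top is 30 mm above the base there); z normal to the base, upwards. May be absent.
- ingot5_mid (a point): Wedge-shaped aluminium ingot lying on its flat base, 130 mm long (its x), 46 mm wide (its y) with upright parallel sides; the top slopes evenly from 36 mm high at the thick end (+x, painted blue on the end face and on the top near it) to 24 mm at the thin end (bare metal), a slope of 5.3 degrees. 0.45 kg nominal. This point is at its middle, 15 mm above the base (the top is 30 mm above the base there); z normal to the base, upwards. May be absent.
- ingot6_mid (a point): Wedge-shaped aluminium ingot lying on its flat base, 130 mm long (its x), 46 mm wide (its y) with upright parallel sides; the top slopes evenly from 36 mm high at the thick end (+x, painted blue on the end face and on the top near it) to 24 mm at the thin end (bare metal), a slope of 5.3 degrees. 0.45 kg nominal. This point is at its middle, 15 mm above the base (the top is 30 mm above the base there); z normal to the base, upwards. May be absent.
- mix_cup: Bystander: white mixing cup, 72 mm across, 75 high; origin at its underside.
- pigment_jar: Bystander: pigment jar with red cap, 56 mm across, 70 high; origin at its underside.
- wax_can: Bystander: green can, 84 mm across, 75 high; origin at its underside.
- tape_roll: Bystander: roll of tan tape, 90 mm across, 40 high; origin at its underside.
- sanding_block: Bystander: cork sanding block, 100 x 60 x 35; origin at its underside.
- mallet: Bystander: mallet with pale handle lying on the bench; origin at its underside.

How it is judged:
On the way, in this order (a step that is already met when the one before it is completed fails the run):
1. The brush is in the tray and the stopper is home in the neck (x of brush_grip in the frame of tray between -0.115 and 0.115 m and y of brush_grip in the frame of tray between -0.06 and 0.06 m and height (world z) of brush_grip below 0.025 m and horizontal distance between stopper_mid and neck below 0.005 m and z of stopper_mid in the frame of neck below 0.0065 m and angle between stopper_mid's own z axis and vertical below 0.12 rad), for 0.2 s.
2. After that, an ingot lies flat on the middle of the board, along the red line (((horizontal distance between ingot1_mid and board below 0.02 m and (z of ingot1_mid in the frame of board between 0.005 and 0.025 m and angle between ingot1_mid's own x axis and vertical between 1.5308 and 1.6108 rad and angle between the x axis of ingot1_mid and the x axis of board, either way round below 0.25 rad)) or (horizontal distance between ingot2_mid and board below 0.02 m and (z of ingot2_mid in the frame of board between 0.005 and 0.025 m and angle between ingot2_mid's own x axis and vertical between 1.5308 and 1.6108 rad and angle between the x axis of ingot2_mid and the x axis of board, either way round below 0.25 rad)) or (horizontal distance between ingot3_mid and board below 0.02 m and (z of ingot3_mid in the frame of board between 0.005 and 0.025 m and angle between ingot3_mid's own x axis and vertical between 1.5308 and 1.6108 rad and angle between the x axis of ingot3_mid and the x axis of board, either way round below 0.25 rad)) or (horizontal distance between ingot4_mid and board below 0.02 m and (z of ingot4_mid in the frame of board between 0.005 and 0.025 m and angle between ingot4_mid's own x axis and vertical between 1.5308 and 1.6108 rad and angle between the x axis of ingot4_mid and the x axis of board, either way round below 0.25 rad)) or (horizontal distance between ingot5_mid and board below 0.02 m and (z of ingot5_mid in the frame of board between 0.005 and 0.025 m and angle between ingot5_mid's own x axis and vertical between 1.5308 and 1.6108 rad and angle between the x axis of ingot5_mid and the x axis of board, either way round below 0.25 rad)) or (horizontal distance between ingot6_mid and board below 0.02 m and (z of ingot6_mid in the frame of board between 0.005 and 0.025 m and angle between ingot6_mid's own x axis and vertical between 1.5308 and 1.6108 rad and angle between the x axis of ingot6_mid and the x axis of board, either way round below 0.25 rad)))), for 0.2 s.
At the end, for the whole second after the job is handed in: Brush in tray; stopper home (6 mm depth, 5 mm off axis, 7 deg); every ingot base down in the column: middle within 20 mm of the board's, height within 10 mm, direction within 12 deg; lower ingot of a pair level and upper one sloped 5.3 deg down to its thick end, each to 2 deg (all of step 1 and horizontal distance between each of ingot1_mid, ingot2_mid, ingot3_mid, ingot4_mid, ingot5_mid, ingot6_mid and board below 0.02 m and angle between each of ingot1_mid, ingot2_mid, ingot3_mid, ingot4_mid, ingot5_mid, ingot6_mid's own z axis and vertical below 0.14 rad and angle between ingot1_mid's own y axis and vertical between 1.5308 and 1.6108 rad and ((z of ingot1_mid in the frame of board between 0.005 and 0.025 m and angle between ingot1_mid's own x axis and vertical between 1.5308 and 1.6108 rad and angle between the x axis of ingot1_mid and the x axis of board, either way round below 0.25 rad) or (z of ingot1_mid in the frame of board between 0.035 and 0.055 m and angle between ingot1_mid's own x axis and vertical between 1.6228 and 1.7028 rad and angle between the x axis of ingot1_mid and the x axis of board, either way round below 0.25 rad) or (z of ingot1_mid in the frame of board between 0.065 and 0.085 m and angle between ingot1_mid's own x axis and vertical between 1.5308 and 1.6108 rad and angle between the x axis of ingot1_mid and the y axis of board, either way round below 0.25 rad) or (z of ingot1_mid in the frame of board between 0.095 and 0.115 m and angle between ingot1_mid's own x axis and vertical between 1.6228 and 1.7028 rad and angle between the x axis of ingot1_mid and the y axis of board, either way round below 0.25 rad) or (z of ingot1_mid in the frame of board between 0.125 and 0.145 m and angle between ingot1_mid's own x axis and vertical between 1.5308 and 1.6108 rad and angle between the x axis of ingot1_mid and the x axis of board, either way round below 0.25 rad) or (z of ingot1_mid in the frame of board between 0.155 and 0.175 m and angle between ingot1_mid's own x axis and vertical between 1.6228 and 1.7028 rad and angle between the x axis of ingot1_mid and the x axis of board, either way round below 0.25 rad)) and angle between ingot2_mid's own y axis and vertical between 1.5308 and 1.6108 rad and ((z of ingot2_mid in the frame of board between 0.005 and 0.025 m and angle between ingot2_mid's own x axis and vertical between 1.5308 and 1.6108 rad and angle between the x axis of ingot2_mid and the x axis of board, either way round below 0.25 rad) or (z of ingot2_mid in the frame of board between 0.035 and 0.055 m and angle between ingot2_mid's own x axis and vertical between 1.6228 and 1.7028 rad and angle between the x axis of ingot2_mid and the x axis of board, either way round below 0.25 rad) or (z of ingot2_mid in the frame of board between 0.065 and 0.085 m and angle between ingot2_mid's own x axis and vertical between 1.5308 and 1.6108 rad and angle between the x axis of ingot2_mid and the y axis of board, either way round below 0.25 rad) or (z of ingot2_mid in the frame of board between 0.095 and 0.115 m and angle between ingot2_mid's own x axis and vertical between 1.6228 and 1.7028 rad and angle between the x axis of ingot2_mid and the y axis of board, either way round below 0.25 rad) or (z of ingot2_mid in the frame of board between 0.125 and 0.145 m and angle between ingot2_mid's own x axis and vertical between 1.5308 and 1.6108 rad and angle between the x axis of ingot2_mid and the x axis of board, either way round below 0.25 rad) or (z of ingot2_mid in the frame of board between 0.155 and 0.175 m and angle between ingot2_mid's own x axis and vertical between 1.6228 and 1.7028 rad and angle between the x axis of ingot2_mid and the x axis of board, either way round below 0.25 rad)) and angle between ingot3_mid's own y axis and vertical between 1.5308 and 1.6108 rad and ((z of ingot3_mid in the frame of board between 0.005 and 0.025 m and angle between ingot3_mid's own x axis and vertical between 1.5308 and 1.6108 rad and angle between the x axis of ingot3_mid and the x axis of board, either way round below 0.25 rad) or (z of ingot3_mid in the frame of board between 0.035 and 0.055 m and angle between ingot3_mid's own x axis and vertical between 1.6228 and 1.7028 rad and angle between the x axis of ingot3_mid and the x axis of board, either way round below 0.25 rad) or (z of ingot3_mid in the frame of board between 0.065 and 0.085 m and angle between ingot3_mid's own x axis and vertical between 1.5308 and 1.6108 rad and angle between the x axis of ingot3_mid and the y axis of board, either way round below 0.25 rad) or (z of ingot3_mid in the frame of board between 0.095 and 0.115 m and angle between ingot3_mid's own x axis and vertical between 1.6228 and 1.7028 rad and angle between the x axis of ingot3_mid and the y axis of board, either way round below 0.25 rad) or (z of ingot3_mid in the frame of board between 0.125 and 0.145 m and angle between ingot3_mid's own x axis and vertical between 1.5308 and 1.6108 rad and angle between the x axis of ingot3_mid and the x axis of board, either way round below 0.25 rad) or (z of ingot3_mid in the frame of board between 0.155 and 0.175 m and angle between ingot3_mid's own x axis and vertical between 1.6228 and 1.7028 rad and angle between the x axis of ingot3_mid and the x axis of board, either way round below 0.25 rad)) and angle between ingot4_mid's own y axis and vertical between 1.5308 and 1.6108 rad and ((z of ingot4_mid in the frame of board between 0.005 and 0.025 m and angle between ingot4_mid's own x axis and vertical between 1.5308 and 1.6108 rad and angle between the x axis of ingot4_mid and the x axis of board, either way round below 0.25 rad) or (z of ingot4_mid in the frame of board between 0.035 and 0.055 m and angle between ingot4_mid's own x axis and vertical between 1.6228 and 1.7028 rad and angle between the x axis of ingot4_mid and the x axis of board, either way round below 0.25 rad) or (z of ingot4_mid in the frame of board between 0.065 and 0.085 m and angle between ingot4_mid's own x axis and vertical between 1.5308 and 1.6108 rad and angle between the x axis of ingot4_mid and the y axis of board, either way round below 0.25 rad) or (z of ingot4_mid in the frame of board between 0.095 and 0.115 m and angle between ingot4_mid's own x axis and vertical between 1.6228 and 1.7028 rad and angle between the x axis of ingot4_mid and the y axis of board, either way round below 0.25 rad) or (z of ingot4_mid in the frame of board between 0.125 and 0.145 m and angle between ingot4_mid's own x axis and vertical between 1.5308 and 1.6108 rad and angle between the x axis of ingot4_mid and the x axis of board, either way round below 0.25 rad) or (z of ingot4_mid in the frame of board between 0.155 and 0.175 m and angle between ingot4_mid's own x axis and vertical between 1.6228 and 1.7028 rad and angle between the x axis of ingot4_mid and the x axis of board, either way round below 0.25 rad)) and angle between ingot5_mid's own y axis and vertical between 1.5308 and 1.6108 rad and ((z of ingot5_mid in the frame of board between 0.005 and 0.025 m and angle between ingot5_mid's own x axis and vertical between 1.5308 and 1.6108 rad and angle between the x axis of ingot5_mid and the x axis of board, either way round below 0.25 rad) or (z of ingot5_mid in the frame of board between 0.035 and 0.055 m and angle between ingot5_mid's own x axis and vertical between 1.6228 and 1.7028 rad and angle between the x axis of ingot5_mid and the x axis of board, either way round below 0.25 rad) or (z of ingot5_mid in the frame of board between 0.065 and 0.085 m and angle between ingot5_mid's own x axis and vertical between 1.5308 and 1.6108 rad and angle between the x axis of ingot5_mid and the y axis of board, either way round below 0.25 rad) or (z of ingot5_mid in the frame of board between 0.095 and 0.115 m and angle between ingot5_mid's own x axis and vertical between 1.6228 and 1.7028 rad and angle between the x axis of ingot5_mid and the y axis of board, either way round below 0.25 rad) or (z of ingot5_mid in the frame of board between 0.125 and 0.145 m and angle between ingot5_mid's own x axis and vertical between 1.5308 and 1.6108 rad and angle between the x axis of ingot5_mid and the x axis of board, either way round below 0.25 rad) or (z of ingot5_mid in the frame of board between 0.155 and 0.175 m and angle between ingot5_mid's own x axis and vertical between 1.6228 and 1.7028 rad and angle between the x axis of ingot5_mid and the x axis of board, either way round below 0.25 rad)) and angle between ingot6_mid's own y axis and vertical between 1.5308 and 1.6108 rad and ((z of ingot6_mid in the frame of board between 0.005 and 0.025 m and angle between ingot6_mid's own x axis and vertical between 1.5308 and 1.6108 rad and angle between the x axis of ingot6_mid and the x axis of board, either way round below 0.25 rad) or (z of ingot6_mid in the frame of board between 0.035 and 0.055 m and angle between ingot6_mid's own x axis and vertical between 1.6228 and 1.7028 rad and angle between the x axis of ingot6_mid and the x axis of board, either way round below 0.25 rad) or (z of ingot6_mid in the frame of board between 0.065 and 0.085 m and angle between ingot6_mid's own x axis and vertical between 1.5308 and 1.6108 rad and angle between the x axis of ingot6_mid and the y axis of board, either way round below 0.25 rad) or (z of ingot6_mid in the frame of board between 0.095 and 0.115 m and angle between ingot6_mid's own x axis and vertical between 1.6228 and 1.7028 rad and angle between the x axis of ingot6_mid and the y axis of board, either way round below 0.25 rad) or (z of ingot6_mid in the frame of board between 0.125 and 0.145 m and angle between ingot6_mid's own x axis and vertical between 1.5308 and 1.6108 rad and angle between the x axis of ingot6_mid and the x axis of board, either way round below 0.25 rad) or (z of ingot6_mid in the frame of board between 0.155 and 0.175 m and angle between ingot6_mid's own x axis and vertical between 1.6228 and 1.7028 rad and angle between the x axis of ingot6_mid and the x axis of board, either way round below 0.25 rad))); the robot touches nothing.
It fails at once if A bystander (cup, jar, can, tape, sanding block, mallet) is pushed more than 4 cm away or tipped over (distance of any of mix_cup, pigment_jar, wax_can, tape_roll, sanding_block, mallet from where it was at the start of the episode above 0.04 m or angle between any of mix_cup, pigment_jar, wax_can, tape_roll, sanding_block's own z axis and vertical above 0.5 rad).
Of ingot1, ingot2, ingot3, ingot4, ingot5, ingot6 only 4 to 6 are there at a start; the rules pass over those that are not, and their reading is None.
At some moment in a run one of brush may be knocked a few centimetres aside while the robot is not near it.
Once in a run the grip may slacken for a moment while it holds something.
It also fails if it takes over 208 s, if anything falls off the work surface, if the arm or the gripper's body presses on something with over 40 N, if the wrist force passes 120 N, or if a joint passes its speed limit or range.

## Working session

There is one attempt and no reset: what is moved stays moved. The work goes in short steps, Python scripts to look and compute and a tool call to move; the robot and the scene stay as the last step left them, time stands still between calls to the robot, and variables do not carry over. Pictures are saved under pics/ and viewed, at most 14 in all, crops included, and the job is handed in when it is done.

Besides the shell and the picture viewer there is one more tool, called after ">>>" as name([rows], argument=value, ...), one row to a line, values as JSON. apply_moves: Moves the arm, as the interface text tells. Its arguments: {"type":"object","properties":{"moves":{"type":"array"}},"required":["moves"]}

```bash
ls; mkdir -p pics; cat > h.py <<'E'
import numpy as np, cv2
from bench import ctrl
from scipy.spatial.transform import Rotation as R
def pts(cam, d, mask=None):
    p=ctrl.camera_params(cam); K=p['K']; T=np.array(p['cam_to_world'])
    m=(d>0) if mask is None else (mask&(d>0))
    v,u=np.nonzero(m); z=d[v,u]
    P=np.c_[(u-K[0][2])*z/K[0][0],(v-K[1][2])*z/K[1][1],z]
    return P@T[:3,:3].T+T[:3,3], u, v
E
python3 - <<'E'
from h import *
o=ctrl.get_obs(); print({k:np.round(v,3).tolist() for k,v in o.items()})
for c in('scene','top'):
    im,d=ctrl.camera(c); cv2.imwrite(f'pics/{c}0.png',im[:,:,::-1]); np.save(f'pics/{c}0d.npy',d)
    p=ctrl.camera_params(c); print(c,np.round(p['K'],1).tolist(),np.round(p['cam_to_world'],3).tolist())
    for t in ['stopper_mid','brush_grip','tray','ingot1_mid','board','neck']:
        try:
            for r in ctrl.outline_of(c,t):
                P,_,_=pts(c,d,r['region'])
                print(c,t,round(r['score'],2),np.round(r['position']),np.round(np.median(P,0),3) if len(P) else None,len(P))
        except Exception as e: print(t,e)
print(ctrl.get_obs()['time_s'])
p=ctrl.camera_params('wrist');print(p)
E
```

```text
pics
{'time_s': 0.0, 'q': [-1.344, 0.182, 1.608, 0.0, 1.354, -0.206], 'dq': [-0.002, 0.0, 0.001, 0.0, 0.0, 0.002], 'joint_efforts': [-0.0, -44.487, -35.134, -0.0, 0.009, 0.0], 'eef_pos': [0.241, -0.521, 0.23], 'eef_rot': [-0.001, 0.977, 0.215, 0.0], 'wrist_force': [0.788, -0.721, 0.712], 'torque': [-0.013, 0.019, 0.01], 'grasp_force': 0.0, 'opening': 1.003}
scene [[502.1, 0.0, 325.5], [0.0, 502.1, 196.5], [0.0, 0.0, 1.0]] [[0.317, 0.821, -0.474, 1.229], [0.948, -0.276, 0.156, -0.204], [-0.003, -0.499, -0.866, 1.245], [0.0, 0.0, 0.0, 1.0]]
scene stopper_mid 0.6 [283. 167.] [ 0.457 -0.076  0.058] 265
scene brush_grip 0.56 [291. 224.] [ 0.639 -0.102  0.072] 723
scene tray 0.8 [213. 175.] [ 0.369 -0.269  0.006] 3617
scene ingot1_mid 0.64 [341. 149.] [0.428 0.122 0.027] 800
scene board 0.96 [262. 229.] [ 0.621 -0.178  0.047] 6803
scene neck 0.96 [264. 229.] [ 0.62  -0.178  0.047] 6699
top [[477.4, 0.0, 317.6], [0.0, 477.4, 206.3], [0.0, 0.0, 1.0]] [[0.004, -0.975, 0.223, 0.297], [-1.0, -0.004, 0.004, -0.023], [-0.003, -0.223, -0.975, 1.366], [0.0, 0.0, 0.0, 1.0]]
top stopper_mid 0.65 [338
[... 232 characters left out ...]
 0.599 -0.174  0.046] 6037
top board 0.32 [198. 272.] [0.417 0.311 0.029] 824
top neck 0.57 [374. 207.] [ 0.6   -0.173  0.046] 6235
top neck 0.56 [325. 153.] [ 0.77  -0.036  0.022] 856
0.7
{'K': array([[309.70691629,   0.        , 324.38433133],
       [  0.        , 309.70691629, 191.60794095],
       [  0.        ,   0.        ,   1.        ]]), 'mount': array([[-2.40363264e-04, -9.54437233e-01, -2.98411647e-01,
         7.59934880e-02],
       [ 9.99999788e-01, -4.09976458e-04,  5.05789855e-04,
        -4.62756328e-04],
       [-6.05086420e-04, -2.98411462e-01,  9.54437129e-01,
        -1.42455094e-01],
       [ 0.00000000e+00,  0.00000000e+00,  0.00000000e+00,
         1.00000000e+00]])}
```

View pics/top0.png

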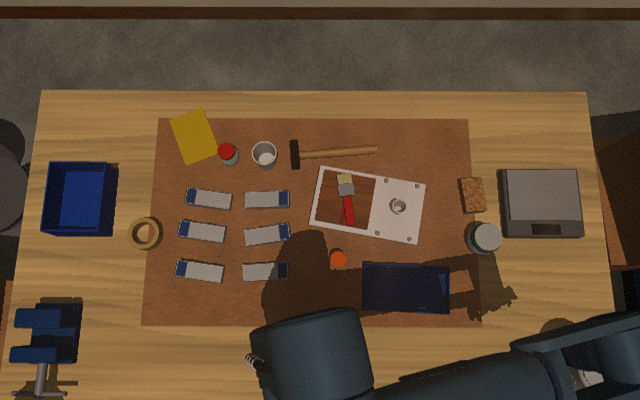

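View pics/scene0.png

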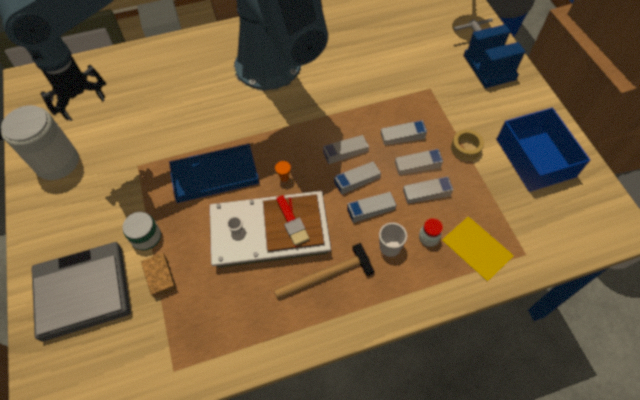

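```bash
cat >> h.py <<'E'
def load(c,k):
    return cv2.imread(f'pics/{c}{k}.png')[:,:,::-1].copy(), np.load(f'pics/{c}{k}d.npy')
def rect(P):
    (c,(w,h),a)=cv2.minAreaRect((P[:,:2]*1000).astype(np.float32))
    if w<h: w,h=h,w; a+=90
    return np.array(c),w,h,(a+90)%180-90   # mm, long-side yaw deg
def ingots(c,im,d,lo=.018,hi=.042):
    P,u,v=pts(c,d); m=np.zeros(d.shape,np.uint8)
    ok=(P[:,2]>lo)&(P[:,2]<hi)&(P[:,0]>.3)&(P[:,0]<.72)&(P[:,1]>.03)&(P[:,1]<.42)
    m[v[ok],u[ok]]=1
    n,l,s,ce=cv2.connectedComponentsWithStats(m,connectivity=4); out=[]
    for i in range(1,n):
        if s[i,4]<250: continue
        Q,uu,vv=pts(c,d,l==i); cc,w,h,a=rect(Q)
        dirv=np.array([np.cos(np.radians(a)),np.sin(np.radians(a))])
        s_=(Q[:,:2]*1000-cc)@dirv; k=np.polyfit(s_,Q[:,2]*1000,1)[0]
        rgb=im[vv,uu].astype(float); bl=rgb[:,2]-rgb[:,0]; kb=np.mean(bl[s_>35])-np.mean(bl[s_<-35])
        out.append((np.round(cc,1).tolist(),round(w),round(h),round(a,1),round(k,3),round(kb),round(np.median(Q[:,2])*1000)))
    return out
E
python3 - <<'E'
from h import *
for c in('scene','top'):
    im,d=load(c,0)
    for r in ingots(c,im,d): print(c,r)
    P,u,v=pts(c,d); rgb=im[v,u].astype(int)
    near=(P[:,0]>.45)&(P[:,0]<.75)&(P[:,1]>-.38)&(P[:,1]<.02)
    # mould top
    a=near&(P[:,2]>.037)&(P[:,2]<.066)
    m=np.zeros(d.shape,np.uint8); m[v[a],u[a]]=1
    n,l,s,_=cv2.connectedComponentsWithStats(m); i=1+np.argmax(s[1:,4]); Q,_,_=pts(c,d,l==i)
    print(c,'mould',rect(Q))
    a=near&(P[:,2]>.05)&(P[:,2]<.063)&(rgb[:,0]-rgb[:,2]>40)&(P[:,1]>-.2)
    print(c,'board',rect(P[a]),np.median(P[a],0))
    a=near&(P[:,2]>.078)&(P[:,1]<-.16); print(c,'neck',rect(P[a]),P[a].mean(0),a.sum())
    a=(P[:,2]>.05)&(P[:,2]<.08)&(rgb[:,0]-rgb[:,2]>100)&(P[:,0]<.5)&(P[:,0]>.4)&(abs(P[:,1]+.075)<.05); print(c,'stopper',rect(P[a]),P[a].mean(0),a.sum())
    a=near&(P[:,2]>.066)&(P[:,2]<.08)&(P[:,1]>-.17); print(c,'brush',rect(P[a]))
    a=near&(P[:,2]>.06)&(P[:,2]<.085)&(rgb[:,0]-rgb[:,1]>100)&(P[:,1]>-.17); print(c,'handle',rect(P[a]),P[a].mean(0))
    a=(P[:,2]>.022)&(P[:,2]<.036)&(P[:,0]<.5)&(P[:,0]>.25)&(P[:,1]<-.12)&(P[:,1]>-.42); print(c,'tray',rect(P[a]))
E
```

```text
scene ([418.5, 312.2], 133, 52, 82.7, np.float64(0.081), 51, 29)
scene ([419.6, 125.2], 133, 51, -87.1, np.float64(0.076), 25, 29)
scene ([531.6, 311.8], 132, 51, 81.5, np.float64(0.082), 37, 29)
scene ([522.2, 123.6], 133, 52, -81.2, np.float64(0.073), 52, 29)
scene ([627.9, 297.0], 132, 52, 81.6, np.float64(0.08), 23, 29)
scene ([627.4, 127.1], 130, 49, -89.1, np.float64(0.077), 52, 29)
scene mould (array([ 608.94519043, -161.46453857]), 310.1427307128906, 184.52621459960938, 79.3914794921875)
scene board (array([573.37005615, -84.42417908]), 252.04190063476562, 157.36892700195312, -12.003974914550781) [ 0.61831363 -0.08665667  0.05711382]
scene neck (array([ 594.60467529, -244.60569763]), 40.75274658203125, 40.68347930908203, 40.63105392456055) [ 0.59174835 -0.24489003  0.08526807] 111
scene stopper (array([451.22393799, -76.04932404]), 43.68476104736328, 42.18025588989258, -4.525703430175781) [ 0.45192787 -0.07604234  0.05981733] 172
scene brush (array([578.57025146, -96.26931   ]), 234.07073974609375, 51.43395233154297, -1.3203887939453125)
scene handle (array([536.13751221, -95
[... 808 characters left out ...]
695312) [ 0.61035699 -0.08265125  0.05593963]
top neck (array([ 591.90704346, -242.52740479]), 41.02421188354492, 39.40383529663086, 48.34174346923828) [ 0.59299526 -0.24281452  0.08468227] 89
top stopper (array([449.74584961, -73.4705658 ]), 41.49469757080078, 40.420509338378906, 60.66415023803711) [ 0.44945719 -0.07356125  0.05899202] 192
top brush (array([615.73187256, -99.17990112]), 150.36944580078125, 43.938438415527344, 6.668365955352783)
top handle (array([537.88922119, -94.62207031]), 172.55641174316406, 37.9691047668457, -11.021888732910156) [ 0.57918901 -0.10277298  0.07141015]
top tray (array([ 402.6237793, -264.0848999]), 241.13937377929688, 189.0915069580078, 87.26473236083984)
```

```bash
cat >> h.py <<'E'
import json
def pose(yaw,tilt=0): return R.from_euler('z',yaw,degrees=True)*R.from_matrix(np.diag([1.,-1,-1]))*R.from_euler('y',tilt,degrees=True)
def state():
    o=ctrl.get_obs(); q=o['eef_rot']; r=R.from_quat([q[1],q[2],q[3],q[0]])
    x=r.as_matrix()[:,0]; return np.array(o['eef_pos'])*1000,r,np.degrees(np.arctan2(x[1],x[0])),o
def plan(wps,start=None,v=45.,w=9.):
    """wps: (x,y,z mm, yaw, jaw[, tilt[, vmax]]) or ('wait',n,jaw); prints calls of 5 rows"""
    p,r,_,_=state() if start is None else (start[0],start[1],0,0); rows=[]
    for k in wps:
        if k[0]=='wait': rows+=[(k[2],[0,0,0],[0,0,0])]*k[1]; jaw=k[2]; continue
        tp=np.array(k[:3],float); tr=pose(k[3],k[5] if len(k)>5 else 0); jaw=k[4]; vm=k[6] if len(k)>6 else v
        rv=(r.inv()*tr).as_rotvec(degrees=True)
        n=max(1,int(np.ceil(max(np.linalg.norm(tp-p)/vm,np.linalg.norm(rv)/w-1e-3))))
        for i in range(n):
            f=1/(n-i)
            off=np.round(r.inv().apply((tp-p)*f),0 if i<n-1 else 1)
            rv=np.round((r.inv()*tr).as_rotvec(degrees=True)*f,1)
            p=p+r.apply(off); r=r*R.from_rotvec(rv,degrees=True)
            rows.append((jaw,off.tolist(),rv.tolist()))
    while len(rows)%5: rows.append((jaw,[0,0,0],[0,0,0]))
    for i in range(0,len(rows),5):
        print('['+','.join('{"jaw":%g,"offset":[%s],"rot":[%s]}'%(j,','.join('%g'%(a+0) for a in o),','.join('%g'%(a+0) for a in t)) for j,o,t in rows[i:i+5])+']')
def st():
    p,r,yaw,o=state(); print('t',round(o['time_s'],2),'p',np.round(p,1),'yaw',round(yaw,1),'z',np.round(r.as_matrix()[:,2],3),'q6',round(o['q'][5],2),'F',np.round(o['wrist_force'],1),'op',round(o['opening'],3),'g',round(o['grasp_force'],1))
E
python3 - <<'E'
from h import *
plan([(600,-101,170,6.7,.6),('wait',1,.6)])
E
```

```text
[{"jaw":0.6,"offset":[39,-18,5],"rot":[0,0,1.4]},{"jaw":0.6,"offset":[38,-19,5],"rot":[0,0,1.4]},{"jaw":0.6,"offset":[38,-20,5],"rot":[0,0,1.4]},{"jaw":0.6,"offset":[37,-21,5],"rot":[0,0,1.4]},{"jaw":0.6,"offset":[37,-21,5],"rot":[0,0,1.4]}]
[{"jaw":0.6,"offset":[36,-22,5],"rot":[0,0,1.4]},{"jaw":0.6,"offset":[36,-23,4],"rot":[0,0,1.4]},{"jaw":0.6,"offset":[35,-24,5],"rot":[0,0,1.4]},{"jaw":0.6,"offset":[34,-25,4],"rot":[0,0,1.4]},{"jaw":0.6,"offset":[34,-26,5],"rot":[0,0,1.4]}]
[{"jaw":0.6,"offset":[33,-27,4],"rot":[0,0,1.4]},{"jaw":0.6,"offset":[32,-27,5],"rot":[0,0,1.3]},{"jaw":0.6,"offset":[32.3,-28.2,4.3],"rot":[0,0,1.4]},{"jaw":0.6,"offset":[0,0,0],"rot":[0,0,0]},{"jaw":0.6,"offset":[0,0,0],"rot":[0,0,0]}]
```

>>> apply_moves([
  {"jaw": 0.6,"offset": [39,-18,5],"rot": [0,0,1.4]},
  {"jaw": 0.6,"offset": [38,-19,5],"rot": [0,0,1.4]},
  {"jaw": 0.6,"offset": [38,-20,5],"rot": [0,0,1.4]},
  {"jaw": 0.6,"offset": [37,-21,5],"rot": [0,0,1.4]},
  {"jaw": 0.6,"offset": [37,-21,5],"rot": [0,0,1.4]},
])

```text
time_s: 1.32
eef_pos: [0.3802, -0.3583, 0.2063]
eef_rot: [0.0, 0.988, 0.154, 0.0]
wrist_force: [0.1, -0.6, 0.5]
opening: 0.601
grasp_force: 0.0
```

>>> apply_moves([
  {"jaw": 0.6,"offset": [36,-22,5],"rot": [0,0,1.4]},
  {"jaw": 0.6,"offset": [36,-23,4],"rot": [0,0,1.4]},
  {"jaw": 0.6,"offset": [35,-24,5],"rot": [0,0,1.4]},
  {"jaw": 0.6,"offset": [34,-25,4],"rot": [0,0,1.4]},
  {"jaw": 0.6,"offset": [34,-26,5],"rot": [0,0,1.4]},
])

```text
time_s: 1.95
eef_pos: [0.5184, -0.197, 0.1834]
eef_rot: [0.0, 0.996, 0.094, 0.0]
wrist_force: [1.1, -1.2, -0.6]
opening: 0.598
grasp_force: 0.0
```

>>> apply_moves([
  {"jaw": 0.6,"offset": [33,-27,4],"rot": [0,0,1.4]},
  {"jaw": 0.6,"offset": [32,-27,5],"rot": [0,0,1.3]},
  {"jaw": 0.6,"offset": [32,-28,4],"rot": [0,0,1.4]},
  {"jaw": 0.6,"offset": [0,0,0],"rot": [0,0,0]},
  {"jaw": 0.6,"offset": [0,0,0],"rot": [0,0,0]},
])

```text
time_s: 2.58
eef_pos: [0.5995, -0.1014, 0.1701]
eef_rot: [0.0, 0.998, 0.059, -0.0]
wrist_force: [-2.0, -0.2, -1.0]
opening: 0.599
grasp_force: 0.0
```

```bash
cat >> h.py <<'E'
def wrist(name=None):
    """-> im, world XYZ map (mm) 400x640x3, nan where no depth"""
    p,r,_,_=state(); im,d=ctrl.camera('wrist')
    if name: cv2.imwrite(f'pics/{name}.png',im[:,:,::-1])
    c=ctrl.camera_params('wrist'); K=c['K']; M=np.array(c['mount'])
    v,u=np.mgrid[:400,:640]; a=(u-K[0,2])/K[0,0]; b=(v-K[1,2])/K[1,1]; th=np.hypot(a,b); 
    s=np.where(th>0,np.tan(np.minimum(th,1.5))/np.maximum(th,1e-9),1)
    P=np.stack([a*s*d,b*s*d,d],-1)
    P=P@M[:3,:3].T+M[:3,3]; W=r.apply(P.reshape(-1,3)*1000).reshape(400,640,3)+p
    W[(d<=0)|(th>1.35)]=np.nan; return im,W
E
python3 - <<'E'
from h import *
st(); im,W=wrist('w1')
for t in ['brush_grip','neck','board']:
    for r in ctrl.outline_of('wrist',t):
        Q=W[r['region']]; Q=Q[~np.isnan(Q[:,0])]; print(t,r['score'],r['position'],len(Q),np.nanmedian(Q,0),rect(Q[Q[:,2]>62]/1000) if t=='brush_grip' else '')
m=(W[...,2]>80)&(W[...,2]<95)&(W[...,1]<-200)&(W[...,1]>-290)&(abs(W[...,0]-592)<45)
print('neck',rect(W[m]/1000),W[m].mean(0),m.sum())
E
```

```text
t 2.58 p [ 599.5 -101.4  170.1] yaw 6.7 z [-0.001 -0.    -1.   ] q6 1.09 F [-2.  -0.2 -1. ] op 0.599 g 0.0
brush_grip 0.71 [324.4, 140.4] 7097 [641.16255829 -98.42140172  72.36443897] (array([619.30297852, -99.31193542]), 148.18637084960938, 43.38528823852539, 7.950283050537109)
brush_grip 0.43 [134.7, 281.4] 2416 [437.52873078 130.17972333  26.29852468] (array([603.89135742, -41.49963379]), 3.626906156539917, 0.8314411044120789, -73.57450866699219)
neck 0.86 [382.6, 167.3] 47374 [ 620.9589217  -148.26094863   51.27186621] 
board 0.81 [385.2, 166.9] 46407 [ 620.74880182 -148.87173819   54.82063346] 
neck (array([ 594.78845215, -242.4344635 ]), 42.10064697265625, 41.15304183959961, -77.43516826629639) [ 594.50094541 -242.26820087   85.31050318] 823
```

View pics/w1.png

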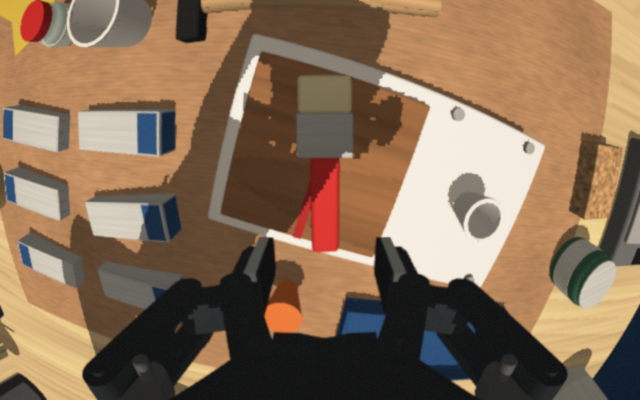

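```bash
python3 - <<'E'
from h import *
plan([(605,-100.7,100,7.2,.6),(605,-100.7,60,7.2,.6),('wait',4,0),(605,-100.7,160,7.2,0)])
E
```

```text
[{"jaw":0.6,"offset":[3,0,35],"rot":[0,0,-0.3]},{"jaw":0.6,"offset":[2.8,-0.9,35.5],"rot":[0,0,-0.3]},{"jaw":0.6,"offset":[0,0,40],"rot":[0,0,0]},{"jaw":0,"offset":[0,0,0],"rot":[0,0,0]},{"jaw":0,"offset":[0,0,0],"rot":[0,0,0]}]
[{"jaw":0,"offset":[0,0,0],"rot":[0,0,0]},{"jaw":0,"offset":[0,0,0],"rot":[0,0,0]},{"jaw":0,"offset":[0,0,-33],"rot":[0,0,0]},{"jaw":0,"offset":[0,0,-33],"rot":[0,0,0]},{"jaw":0,"offset":[0,0.1,-34],"rot":[0,0,0]}]
```

>>> apply_moves([
  {"jaw": 0.6,"offset": [3,0,35],"rot": [0,0,-0.3]},
  {"jaw": 0.6,"offset": [3,-1,36],"rot": [0,0,-0.3]},
  {"jaw": 0.6,"offset": [0,0,39],"rot": [0,0,0]},
  {"jaw": 0,"offset": [0,0,0],"rot": [0,0,0]},
  {"jaw": 0,"offset": [0,0,0],"rot": [0,0,0]},
])

```text
time_s: 3.4
eef_pos: [0.606, -0.1002, 0.0616]
eef_rot: [0.0, 0.998, 0.063, 0.0]
wrist_force: [0.3, -0.7, -0.8]
opening: 0.26
grasp_force: 61.0
```

>>> apply_moves([
  {"jaw": 0,"offset": [0,0,0],"rot": [0,0,0]},
  {"jaw": 0,"offset": [0,0,0],"rot": [0,0,0]},
  {"jaw": 0,"offset": [0,0,-33],"rot": [0,0,0]},
  {"jaw": 0,"offset": [0,0,-33],"rot": [0,0,0]},
  {"jaw": 0,"offset": [0,0,-34],"rot": [0,0,0]},
])

```text
time_s: 4.03
eef_pos: [0.6055, -0.0994, 0.1618]
eef_rot: [0.0, 0.998, 0.064, 0.0]
wrist_force: [0.8, -0.0, -1.2]
opening: 0.261
grasp_force: 61.1
```

```bash
python3 - <<'E'
from h import *
st(); plan([(374,-276,120,87,0),('wait',2,0),(374,-276,12,87,0,0,30),('wait',2,0),('wait',3,.55),(374,-276,150,87,.55)])
E
```

```text
t 4.03 p [605.5 -99.4 161.8] yaw 7.3 z [ 0. -0. -1.] q6 1.09 F [ 0.8 -0.  -1.2] op 0.261 g 61.1
[{"jaw":0,"offset":[-28,16,5],"rot":[0,0,-8.9]},{"jaw":0,"offset":[-30,12,5],"rot":[0,0,-8.8]},{"jaw":0,"offset":[-32,7,5],"rot":[0,0,-8.9]},{"jaw":0,"offset":[-32,2,4],"rot":[0,0,-8.8]},{"jaw":0,"offset":[-32,-3,5],"rot":[0,0,-8.9]}]
[{"jaw":0,"offset":[-31,-8,4],"rot":[0,0,-8.8]},{"jaw":0,"offset":[-30,-13,5],"rot":[0,0,-8.9]},{"jaw":0,"offset":[-28,-17,4],"rot":[0,0,-8.8]},{"jaw":0,"offset":[-24.1,-21.3,4.7],"rot":[0,0,-8.9]},{"jaw":0,"offset":[0,0,0],"rot":[0,0,0]}]
[{"jaw":0,"offset":[0,0,0],"rot":[0,0,0]},{"jaw":0,"offset":[0,0,27],"rot":[0,0,0]},{"jaw":0,"offset":[0,0,27],"rot":[0,0,0]},{"jaw":0,"offset":[0,0,27],"rot":[0,0,0]},{"jaw":0,"offset":[0,0,27],"rot":[0,0,0]}]
[{"jaw":0,"offset":[0,0,0],"rot":[0,0,0]},{"jaw":0,"offset":[0,0,0],"rot":[0,0,0]},{"jaw":0.55,"offset":[0,0,0],"rot":[0,0,0]},{"jaw":0.55,"offset":[0,0,0],"rot":[0,0,0]},{"jaw":0.55,"offset":[0,0,0],"rot":[0,0,0]}]
[{"jaw":0.55,"offset":[0,0,-34],"rot":[0,0,0]},{"jaw":0.55,"offset":[0,0,-35],"rot":[0,0,0]},{"jaw":0.55,"offset":[0,0,-34],"rot":[0,0,0]},{"jaw":0.55,"offset":[0,0,-35],"rot":[0,0,0]},{"jaw":0.55,"offset":[0,0,0],"rot":[0,0,0]}]
```

>>> apply_moves([
  {"jaw": 0,"offset": [-28,16,5],"rot": [0,0,-8.9]},
  {"jaw": 0,"offset": [-30,12,5],"rot": [0,0,-8.8]},
  {"jaw": 0,"offset": [-32,7,5],"rot": [0,0,-8.9]},
  {"jaw": 0,"offset": [-32,2,4],"rot": [0,0,-8.8]},
  {"jaw": 0,"offset": [-32,-3,5],"rot": [0,0,-8.9]},
])

```text
time_s: 4.65
eef_pos: [0.4767, -0.1983, 0.1369]
eef_rot: [0.001, 0.899, 0.438, 0.0]
wrist_force: [-0.0, 0.7, -1.0]
opening: 0.26
grasp_force: 61.2
```

>>> apply_moves([
  {"jaw": 0,"offset": [-31,-8,4],"rot": [0,0,-8.8]},
  {"jaw": 0,"offset": [-30,-13,5],"rot": [0,0,-8.9]},
  {"jaw": 0,"offset": [-28,-17,4],"rot": [0,0,-8.8]},
  {"jaw": 0,"offset": [-24,-21,5],"rot": [0,0,-8.9]},
  {"jaw": 0,"offset": [0,0,0],"rot": [0,0,0]},
])

```text
time_s: 5.28
eef_pos: [0.3732, -0.2769, 0.1185]
eef_rot: [0.0, 0.726, 0.687, -0.0]
wrist_force: [0.4, 0.2, 0.1]
opening: 0.259
grasp_force: 61.1
```

>>> apply_moves([
  {"jaw": 0,"offset": [0,0,0],"rot": [0,0,0]},
  {"jaw": 0,"offset": [0,0,27],"rot": [0,0,0]},
  {"jaw": 0,"offset": [0,0,27],"rot": [0,0,0]},
  {"jaw": 0,"offset": [0,0,27],"rot": [0,0,0]},
  {"jaw": 0,"offset": [0,0,25],"rot": [0,0,0]},
])

```text
time_s: 5.9
eef_pos: [0.3755, -0.2755, 0.0117]
eef_rot: [0.0, 0.725, 0.688, 0.0]
wrist_force: [0.5, -0.4, -1.0]
opening: 0.267
grasp_force: 61.2
```

>>> apply_moves([
  {"jaw": 0,"offset": [0,0,0],"rot": [0,0,0]},
  {"jaw": 0,"offset": [0,0,0],"rot": [0,0,0]},
  {"jaw": 0.55,"offset": [0,0,0],"rot": [0,0,0]},
  {"jaw": 0.55,"offset": [0,0,0],"rot": [0,0,0]},
  {"jaw": 0.55,"offset": [0,0,0],"rot": [0,0,0]},
])

```text
time_s: 6.52
eef_pos: [0.3747, -0.2763, 0.0128]
eef_rot: [0.001, 0.725, 0.688, -0.0]
wrist_force: [-0.2, -0.3, -0.1]
opening: 0.547
grasp_force: 0.0
```

>>> apply_moves([
  {"jaw": 0.55,"offset": [0,0,-34],"rot": [0,0,0]},
  {"jaw": 0.55,"offset": [0,0,-35],"rot": [0,0,0]},
  {"jaw": 0.55,"offset": [0,0,-34],"rot": [0,0,0]},
  {"jaw": 0.55,"offset": [0,0,-35],"rot": [0,0,0]},
  {"jaw": 0.55,"offset": [0,0,0],"rot": [0,0,0]},
])

```text
time_s: 7.15
eef_pos: [0.3758, -0.2778, 0.1534]
eef_rot: [0.003, 0.725, 0.688, -0.0]
wrist_force: [-0.1, 0.1, -0.2]
opening: 0.551
grasp_force: 0.0
```

```bash
python3 - <<'E'
from h import *
st(); im,W=wrist('w2')
for t in ['brush_grip','stopper_mid']:
    for r in ctrl.outline_of('wrist',t):
        Q=W[r['region']]; Q=Q[~np.isnan(Q[:,0])]; print(t,r['score'],r['position'],len(Q),np.nanmedian(Q,0),rect(Q/1000))
m=(W[...,2]>57)&(W[...,2]<66)&(abs(W[...,1]+75)<40)&(abs(W[...,0]-450)<40)
print('stop',rect(W[m]/1000),W[m].mean(0),m.sum())
E
```

```text
t 7.15 p [ 375.8 -277.8  153.4] yaw 87.0 z [ 0.004 -0.005 -1.   ] q6 -0.84 F [-0.1  0.1 -0.2] op 0.551 g 0.0
brush_grip 0.6 [323.2, 138.1] 5582 [ 376.29733114 -239.09050156   19.32669853] (array([ 377.1133728 , -262.05084229]), 149.2255859375, 46.9399299621582, 87.66401672363281)
stop (array([0., 0.]), 0.0, 0.0, 0.0) [nan nan nan] 0<stdin>:7: RuntimeWarning: Mean of empty slice.
  ret = um.true_divide(
```

View pics/w2.png

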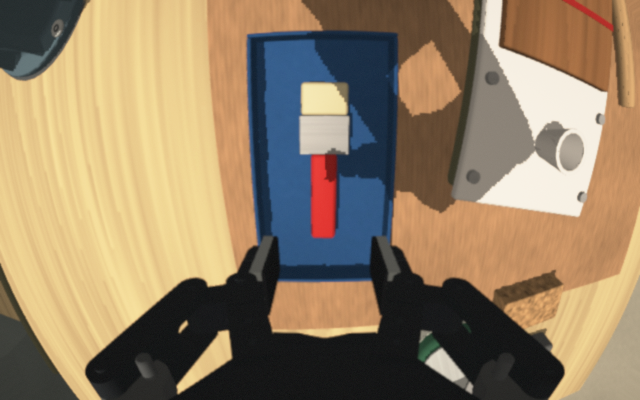

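```bash
python3 - <<'E'
from h import *
plan([(440,-100,170,79.4,1),('wait',1,1)])
E
```

```text
[{"jaw":1,"offset":[36,11,-4],"rot":[0,0,1.5]},{"jaw":1,"offset":[36,11,-4],"rot":[0,0,1.5]},{"jaw":1,"offset":[36,9,-4],"rot":[0,0,1.5]},{"jaw":1,"offset":[37,9,-4],"rot":[0,0,1.5]},{"jaw":1,"offset":[36.3,7.3,-4.4],"rot":[-0.1,-0.1,1.6]}]
[{"jaw":1,"offset":[0,0,0],"rot":[0,0,0]},{"jaw":1,"offset":[0,0,0],"rot":[0,0,0]},{"jaw":1,"offset":[0,0,0],"rot":[0,0,0]},{"jaw":1,"offset":[0,0,0],"rot":[0,0,0]},{"jaw":1,"offset":[0,0,0],"rot":[0,0,0]}]
```

>>> apply_moves([
  {"jaw": 1,"offset": [36,11,-4],"rot": [0,0,1.5]},
  {"jaw": 1,"offset": [36,11,-4],"rot": [0,0,1.5]},
  {"jaw": 1,"offset": [36,9,-4],"rot": [0,0,1.5]},
  {"jaw": 1,"offset": [37,9,-4],"rot": [0,0,1.5]},
  {"jaw": 1,"offset": [36,7,-4],"rot": [0,0,1.6]},
])

```text
time_s: 7.92
eef_pos: [0.4395, -0.0991, 0.1688]
eef_rot: [-0.001, 0.77, 0.638, -0.001]
wrist_force: [-0.0, -0.3, 0.2]
opening: 1.0
grasp_force: 0.0
```

>>> apply_moves([
  {"jaw": 1,"offset": [0,0,0],"rot": [0,0,0]},
  {"jaw": 1,"offset": [0,0,0],"rot": [0,0,0]},
  {"jaw": 1,"offset": [0,0,0],"rot": [0,0,0]},
  {"jaw": 1,"offset": [0,0,0],"rot": [0,0,0]},
  {"jaw": 1,"offset": [0,0,0],"rot": [0,0,0]},
])

```text
time_s: 8.55
eef_pos: [0.4399, -0.1013, 0.1702]
eef_rot: [-0.0, 0.77, 0.638, -0.0]
wrist_force: [0.5, 0.2, -0.3]
opening: 0.996
grasp_force: 0.0
```

```bash
python3 - <<'E'
from h import *
st(); im,W=wrist('w3')
m=(W[...,2]>54)&(W[...,2]<68)&(abs(W[...,1]+75)<45)&(abs(W[...,0]-450)<45)&(im[...,0].astype(int)-im[...,2]>60)
c=rect(W[m]/1000);print('stop',c,W[m].mean(0),m.sum())
m=(W[...,2]>80)&(W[...,2]<95)&(W[...,1]<-200)&(W[...,1]>-290)&(abs(W[...,0]-592)<45)
if m.sum(): print('neck',rect(W[m]/1000),W[m].mean(0),m.sum())
x,y=c[0]
plan([(x,y,100,79.4,1),(x,y,33,79.4,1,0,25),('wait',4,0),(x,y,150,79.4,0)])
E
```

```text
t 8.55 p [ 439.9 -101.3  170.2] yaw 79.3 z [-0.  0. -1.] q6 -0.3 F [ 0.5  0.2 -0.3] op 0.996 g 0.0
stop (array([451.34646606, -72.95834351]), 42.889793395996094, 42.75516128540039, 73.65412139892578) [451.74914075 -72.70506053  59.84692261] 2061
neck (array([ 594.52508545, -228.10606384]), 37.7329216003418, 14.64082145690918, -2.014984130859375) [ 591.46358328 -225.91385878   85.13117151] 202
[{"jaw":1,"offset":[15,3,35],"rot":[0,0,0]},{"jaw":1,"offset":[14.8,3,35.3],"rot":[0,0,0]},{"jaw":1,"offset":[0,0,22],"rot":[0,0,0]},{"jaw":1,"offset":[0,0,22],"rot":[0,0,0]},{"jaw":1,"offset":[0,0,23],"rot":[0,0,0]}]
[{"jaw":0,"offset":[0,0,0],"rot":[0,0,0]},{"jaw":0,"offset":[0,0,0],"rot":[0,0,0]},{"jaw":0,"offset":[0,0,0],"rot":[0,0,0]},{"jaw":0,"offset":[0,0,0],"rot":[0,0,0]},{"jaw":0,"offset":[0,0,-39],"rot":[0,0,0]}]
[{"jaw":0,"offset":[0,0,-39],"rot":[0,0,0]},{"jaw":0,"offset":[0,0,-39],"rot":[0,0,0]},{"jaw":0,"offset":[0,0,0],"rot":[0,0,0]},{"jaw":0,"offset":[0,0,0],"rot":[0,0,0]},{"jaw":0,"offset":[0,0,0],"rot":[0,0,0]}]
```

>>> apply_moves([
  {"jaw": 1,"offset": [15,3,35],"rot": [0,0,0]},
  {"jaw": 1,"offset": [14,3,35],"rot": [0,0,0]},
  {"jaw": 1,"offset": [0,0,22],"rot": [0,0,0]},
  {"jaw": 1,"offset": [0,0,22],"rot": [0,0,0]},
  {"jaw": 1,"offset": [0,0,23],"rot": [0,0,0]},
])

```text
time_s: 9.22
eef_pos: [0.4515, -0.0736, 0.0327]
eef_rot: [0.0, 0.769, 0.639, 0.0]
wrist_force: [-0.5, 0.6, -0.2]
opening: 1.001
grasp_force: 0.0
```

>>> apply_moves([
  {"jaw": 1,"offset": [0,0,0],"rot": [0,0,0]},
  {"jaw": 0,"offset": [0,0,0],"rot": [0,0,0]},
  {"jaw": 0,"offset": [0,0,0],"rot": [0,0,0]},
  {"jaw": 0,"offset": [0,0,0],"rot": [0,0,0]},
  {"jaw": 0,"offset": [0,0,0],"rot": [0,0,0]},
])

```text
time_s: 9.85
eef_pos: [0.4521, -0.0738, 0.0347]
eef_rot: [0.001, 0.769, 0.639, 0.0]
wrist_force: [-2.5, 0.2, 9.0]
opening: 0.473
grasp_force: 59.2
```

>>> apply_moves([
  {"jaw": 0,"offset": [0,0,-30],"rot": [0,0,0]},
  {"jaw": 0,"offset": [0,0,-40],"rot": [0,0,0]},
  {"jaw": 0,"offset": [0,0,-47],"rot": [0,0,0]},
  {"jaw": 0,"offset": [0,0,0],"rot": [0,0,0]},
  {"jaw": 0,"offset": [0,0,0],"rot": [0,0,0]},
])

```text
time_s: 10.48
eef_pos: [0.4511, -0.0733, 0.1502]
eef_rot: [0.0, 0.769, 0.639, 0.0]
wrist_force: [-0.6, -0.8, -0.8]
opening: 0.473
grasp_force: 60.4
```

```bash
python3 - <<'E'
from h import *
st(); im,W=wrist('w4'); p,r,_,_=state()
T=r.inv().apply((W-p).reshape(-1,3)).reshape(W.shape)  # tool coords
m=(np.abs(T[...,0])<40)&(np.abs(T[...,1])<30)&(T[...,2]<50)&(T[...,2]>-45)&(im[...,0].astype(int)-im[...,2]>80)
Q=T[m]; print(m.sum(),Q.min(0),Q.max(0),Q.mean(0))
for a in range(-30,40,8):
    s=Q[(Q[:,2]>a)&(Q[:,2]<a+8)]
    if len(s): print(a,len(s),s.min(0).round(),s.max(0).round())
E
```

```text
t 10.47 p [451.1 -73.3 150.2] yaw 79.4 z [ 0. -0. -1.] q6 -0.24 F [-0.6 -0.8 -0.8] op 0.473 g 60.4
7159 [-20.87879863 -20.11688162 -36.36379717] [22.68665417 20.20736183 33.26689934] [  4.63387535   0.04681164 -22.06954739]
-30 6062 [-21. -20. -29.] [ 23.  20. -22.]
-22 284 [  7. -20. -22.] [ 22.  20. -14.]
-14 221 [ 11. -16. -14.] [20. 17. -6.]
-6 176 [ 10. -14.  -6.] [19. 16.  2.]
2 149 [  9. -13.   2.] [18. 14. 10.]
10 112 [  8. -13.  10.] [16. 13. 18.]
18 96 [  9. -11.  18.] [15. 12. 26.]
26 55 [ 8. -9. 26.] [14. 11. 33.]
```

View pics/w4.png

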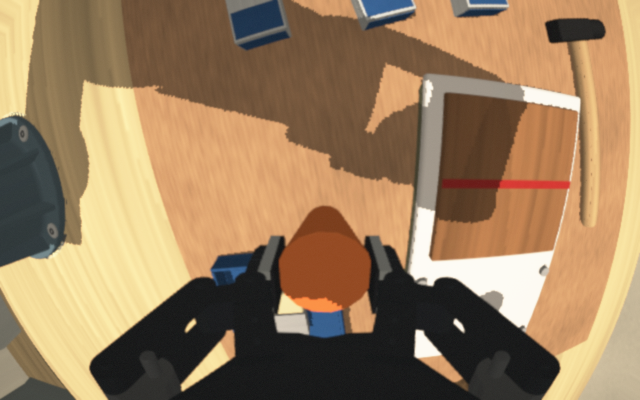

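```bash
python3 - <<'E'
from h import *
plan([(594,-243.5,165,79.4,0),('wait',1,0),(594,-243.5,125,79.4,0,0,20),(594,-243.5,104,79.4,0,0,7)])
E
```

```text
[{"jaw":0,"offset":[-28,34,-3],"rot":[0,0,0]},{"jaw":0,"offset":[-28,35,-3],"rot":[0,0,0]},{"jaw":0,"offset":[-28,34,-3],"rot":[0,0,0]},{"jaw":0,"offset":[-29,35,-3],"rot":[0,0,0]},{"jaw":0,"offset":[-28.1,34.3,-3.8],"rot":[-0.1,0,0]}]
[{"jaw":0,"offset":[0,0,0],"rot":[0,0,0]},{"jaw":0,"offset":[0,0,20],"rot":[0,0,0]},{"jaw":0,"offset":[-0.1,0,20],"rot":[0,0,0]},{"jaw":0,"offset":[0,0,7],"rot":[0,0,0]},{"jaw":0,"offset":[0,0,7],"rot":[0,0,0]}]
[{"jaw":0,"offset":[0,0,7],"rot":[0,0,0]},{"jaw":0,"offset":[0,0,0],"rot":[0,0,0]},{"jaw":0,"offset":[0,0,0],"rot":[0,0,0]},{"jaw":0,"offset":[0,0,0],"rot":[0,0,0]},{"jaw":0,"offset":[0,0,0],"rot":[0,0,0]}]
```

>>> apply_moves([
  {"jaw": 0,"offset": [-28,34,-3],"rot": [0,0,0]},
  {"jaw": 0,"offset": [-28,35,-3],"rot": [0,0,0]},
  {"jaw": 0,"offset": [-28,34,-3],"rot": [0,0,0]},
  {"jaw": 0,"offset": [-29,35,-3],"rot": [0,0,0]},
  {"jaw": 0,"offset": [-28,34,-3],"rot": [0,0,0]},
])

```text
time_s: 11.15
eef_pos: [0.5943, -0.2442, 0.1629]
eef_rot: [-0.002, 0.769, 0.639, -0.001]
wrist_force: [0.4, -0.8, -0.2]
opening: 0.472
grasp_force: 60.5
```

>>> apply_moves([
  {"jaw": 0,"offset": [0,0,0],"rot": [0,0,0]},
  {"jaw": 0,"offset": [0,0,20],"rot": [0,0,0]},
  {"jaw": 0,"offset": [0,0,20],"rot": [0,0,0]},
  {"jaw": 0,"offset": [0,0,7],"rot": [0,0,0]},
  {"jaw": 0,"offset": [0,0,7],"rot": [0,0,0]},
])

```text
time_s: 11.78
eef_pos: [0.5941, -0.2431, 0.1106]
eef_rot: [-0.0, 0.769, 0.639, -0.0]
wrist_force: [0.5, 0.3, -0.0]
opening: 0.472
grasp_force: 60.6
```

```bash
python3 - <<'E'
from h import *
st()
for c in('scene','top'):
    im,d=ctrl.camera(c); P,u,v=pts(c,d); P*=1000; rgb=im[v,u].astype(int)
    a=(P[:,2]>78)&(P[:,2]<90)&(abs(P[:,0]-593)<30)&(abs(P[:,1]+243)<30)&(rgb.min(1)>90)
    b=(P[:,2]>88)&(P[:,2]<150)&(abs(P[:,0]-593)<30)&(abs(P[:,1]+243)<30)&(rgb[:,0]-rgb[:,2]>80)
    print(c,a.sum(),rect(P[a]/1000) if a.sum()>5 else '',b.sum(),rect(P[b]/1000) if b.sum()>5 else '',P[b].min(0),P[b].max(0))
im,W=wrist('w5')
E
```

```text
t 11.78 p [ 594.1 -243.1  110.6] yaw 79.4 z [-0.001  0.    -1.   ] q6 -0.39 F [ 0.5  0.3 -0. ] op 0.472 g 60.6
scene 13 (array([ 601.0949707 , -241.86582947]), 40.18056106567383, 12.8779296875, -63.89128112792969) 18 (array([ 599.31896973, -231.7540741 ]), 22.473480224609375, 3.2620444297790527, -12.756301879882812) [ 588.22799439 -235.1204793   125.63314239] [ 610.27819103 -228.88491854  138.83399751]Traceback (most recent call last):
  File "<stdin>", line 7, in <module>
    return umr_minimum(a, axis, None, out, keepdims, initial, where)
ValueError: zero-size array to reduction operation minimum which has no identity
```

>>> apply_moves([
  {"jaw": 0,"offset": [0,0,4],"rot": [0,0,0]},
  {"jaw": 0,"offset": [0,0,4],"rot": [0,0,0]},
  {"jaw": 0,"offset": [0,0,4],"rot": [0,0,0]},
  {"jaw": 0,"offset": [0,0,3],"rot": [0,0,0]},
  {"jaw": 0,"offset": [0,0,0],"rot": [0,0,0]},
])

```text
time_s: 12.5
eef_pos: [0.5943, -0.2435, 0.0959]
eef_rot: [-0.0, 0.769, 0.639, -0.0]
wrist_force: [1.2, 0.3, -0.6]
opening: 0.477
grasp_force: 60.6
```

```bash
python3 - <<'E'
from h import *
st()
E
```

```text
t 12.5 p [ 594.3 -243.5   95.9] yaw 79.4 z [-0.  0. -1.] q6 -0.39 F [ 1.2  0.3 -0.6] op 0.477 g 60.6
```

>>> apply_moves([
  {"jaw": 0,"offset": [0,0,2],"rot": [0,0,0]},
  {"jaw": 0,"offset": [0,0,2],"rot": [0,0,0]},
  {"jaw": 0,"offset": [0,0,1],"rot": [0,0,0]},
  {"jaw": 0,"offset": [0,0,0],"rot": [0,0,0]},
  {"jaw": 0,"offset": [0,0,0],"rot": [0,0,0]},
])

```text
time_s: 13.12
eef_pos: [0.5947, -0.2435, 0.0918]
eef_rot: [0.0, 0.769, 0.639, 0.0]
wrist_force: [-0.9, 2.7, 5.1]
opening: 0.467
grasp_force: 61.0
```

>>> apply_moves([
  {"jaw": 0,"offset": [0,0,1],"rot": [0,0,0]},
  {"jaw": 0,"offset": [0,0,0],"rot": [0,0,0]},
  {"jaw": 0.75,"offset": [0,0,0],"rot": [0,0,0]},
  {"jaw": 0.75,"offset": [0,0,0],"rot": [0,0,0]},
  {"jaw": 0.75,"offset": [0,0,0],"rot": [0,0,0]},
])

```text
time_s: 13.75
eef_pos: [0.5941, -0.2437, 0.0898]
eef_rot: [-0.0, 0.769, 0.639, -0.0]
wrist_force: [-0.4, -0.6, 0.5]
opening: 0.75
grasp_force: 0.0
```

>>> apply_moves([
  {"jaw": 0.75,"offset": [0,0,-30],"rot": [0,0,0]},
  {"jaw": 0.75,"offset": [0,0,-40],"rot": [0,0,0]},
  {"jaw": 0,"offset": [0,0,-20],"rot": [0,0,0]},
  {"jaw": 0,"offset": [0,0,0],"rot": [0,0,0]},
  {"jaw": 0,"offset": [0,0,0],"rot": [0,0,0]},
])

```text
time_s: 14.38
eef_pos: [0.5936, -0.2431, 0.1785]
eef_rot: [-0.001, 0.769, 0.639, -0.0]
wrist_force: [0.0, 0.0, -0.3]
opening: 0.111
grasp_force: 0.0
```

```bash
cat >> h.py <<'E'
def stop_check(W,im):
    m=(W[...,2]>105)&(W[...,2]<135)&(np.hypot(W[...,0]-594,W[...,1]+243)<40)&(im[...,0].astype(int)-im[...,2]>60)
    Q=W[m]; t=Q[Q[:,2]>np.percentile(Q[:,2],50)-3]; A=np.c_[t[:,:2]-t[:,:2].mean(0),np.ones(len(t))]; k=np.linalg.lstsq(A,t[:,2],rcond=None)[0]
    print('stop top',m.sum(),rect(t/1000)[:3],'z',np.percentile(t[:,2],[5,50,95]),'slope',k[:2])
E
python3 - <<'E'
from h import *
st(); im,W=wrist('w6'); stop_check(W,im)
m=(W[...,2]>40)&(W[...,2]<48)&(abs(W[...,0]-600)<60)&(W[...,1]<-210)&(W[...,1]>-290); print('mould top',np.median(W[m],0))
E
```

```text
t 14.38 p [ 593.6 -243.1  178.5] yaw 79.4 z [-0.002  0.001 -1.   ] q6 -0.39 F [ 0.   0.  -0.3] op 0.111 g 0.0
stop top 2740 (array([ 594.40362549, -242.72784424]), 42.86185836791992, 41.989253997802734) z [115.78138423 116.77025028 117.84753842] slope [0.00335714 0.00629219]
mould top [ 617.66039302 -238.39779616   44.90160413]
```

```bash
cat >> h.py <<'E'
def near(x,y,dump=None):
    "ingot under the hand, near (x,y): centre, yaw of long side, thick sign"
    im,W=wrist(dump); m=(W[...,2]>20)&(W[...,2]<42)&(abs(W[...,0]-x)<42)&(abs(W[...,1]-y)<85)
    m=m.astype(np.uint8); n,l,s,_=cv2.connectedComponentsWithStats(m,connectivity=4); i=1+np.argmax(s[1:,4]); Q=W[l==i]
    c,w,h,a=rect(Q/1000); a%=180; e=np.array([np.cos(np.radians(a)),np.sin(np.radians(a))]); s_=(Q[:,:2]-c)@e
    print('ingot',c.round(1),'size',round(w),round(h),'yaw',round(a,1),'slope',round(np.polyfit(s_,Q[:,2],1)[0],3),'z',np.median(Q[:,2]).round(1)); return c,a
E
python3 - <<'E'
from h import *
plan([(594,-243,200,79.4,.5),(626,110,170,91,.85),('wait',2,.85)],v=55)
E
```

```text
[{"jaw":0.5,"offset":[0.2,0.5,-21.9],"rot":[-0.2,-0.1,0]},{"jaw":0.85,"offset":[50,-5,4],"rot":[0,0,-1.7]},{"jaw":0.85,"offset":[51,-3,4],"rot":[0,0,-1.7]},{"jaw":0.85,"offset":[51,-2,4],"rot":[0,0,-1.6]},{"jaw":0.85,"offset":[51,0,4],"rot":[0,0,-1.7]}]
[{"jaw":0.85,"offset":[50,1,5],"rot":[0,0,-1.6]},{"jaw":0.85,"offset":[50,2,4],"rot":[0,0,-1.7]},{"jaw":0.85,"offset":[50.8,4.4,4.8],"rot":[0,0,-1.6]},{"jaw":0.85,"offset":[0,0,0],"rot":[0,0,0]},{"jaw":0.85,"offset":[0,0,0],"rot":[0,0,0]}]
```

>>> apply_moves([
  {"jaw": 0.5,"offset": [0,0,-22],"rot": [0,0,0]},
  {"jaw": 0.85,"offset": [50,-5,4],"rot": [0,0,-1.7]},
  {"jaw": 0.85,"offset": [51,-3,4],"rot": [0,0,-1.7]},
  {"jaw": 0.85,"offset": [51,-2,4],"rot": [0,0,-1.6]},
  {"jaw": 0.85,"offset": [51,0,4],"rot": [0,0,-1.7]},
])

```text
time_s: 15.05
eef_pos: [0.6121, -0.0393, 0.1843]
eef_rot: [-0.001, 0.731, 0.683, -0.001]
wrist_force: [0.5, -0.9, 0.4]
opening: 0.844
grasp_force: 0.0
```

>>> apply_moves([
  {"jaw": 0.85,"offset": [50,1,5],"rot": [0,0,-1.6]},
  {"jaw": 0.85,"offset": [50,2,4],"rot": [0,0,-1.7]},
  {"jaw": 0.85,"offset": [51,4,5],"rot": [0,0,-1.6]},
  {"jaw": 0.85,"offset": [0,0,0],"rot": [0,0,0]},
  {"jaw": 0.85,"offset": [0,0,0],"rot": [0,0,0]},
])

```text
time_s: 15.68
eef_pos: [0.6253, 0.1094, 0.1709]
eef_rot: [-0.001, 0.701, 0.713, -0.001]
wrist_force: [-0.6, -1.5, 0.4]
opening: 0.851
grasp_force: 0.0
```

```bash
python3 - <<'E'
from h import *
st(); c,a=near(626,129,'w7'); x,y=c
plan([(x,y,90,a,.85),(x,y,4,a,.85,0,30),('wait',4,0),(x,y,70,a,0,0,25),(x,y,140,a,0)])
E
```

```text
t 15.68 p [625.3 109.4 170.9] yaw 91.0 z [-0.002 -0.    -1.   ] q6 -0.03 F [-0.6 -1.5  0.4] op 0.851 g 0.0
ingot [627.6 130.1] size 130 46 yaw 91.2 slope -0.095 z 29.7
[{"jaw":0.85,"offset":[11,1,41],"rot":[0,0,-0.1]},{"jaw":0.85,"offset":[10.4,1.6,40.3],"rot":[-0.1,0,-0.1]},{"jaw":0.85,"offset":[0,0,29],"rot":[0,0,0]},{"jaw":0.85,"offset":[0,0,28],"rot":[0,0,0]},{"jaw":0.85,"offset":[0.1,0,29],"rot":[0,0,0]}]
[{"jaw":0,"offset":[0,0,0],"rot":[0,0,0]},{"jaw":0,"offset":[0,0,0],"rot":[0,0,0]},{"jaw":0,"offset":[0,0,0],"rot":[0,0,0]},{"jaw":0,"offset":[0,0,0],"rot":[0,0,0]},{"jaw":0,"offset":[0,0,-22],"rot":[0,0,0]}]
[{"jaw":0,"offset":[0,0,-22],"rot":[0,0,0]},{"jaw":0,"offset":[0,0,-22],"rot":[0,0,0]},{"jaw":0,"offset":[0,0,-35],"rot":[0,0,0]},{"jaw":0,"offset":[-0.1,0,-35],"rot":[0,0,0]},{"jaw":0,"offset":[0,0,0],"rot":[0,0,0]}]
```

>>> apply_moves([
  {"jaw": 0.85,"offset": [11,1,41],"rot": [0,0,-0.1]},
  {"jaw": 0.85,"offset": [10,2,40],"rot": [0,0,-0.1]},
  {"jaw": 0.85,"offset": [0,0,29],"rot": [0,0,0]},
  {"jaw": 0.85,"offset": [0,0,28],"rot": [0,0,0]},
  {"jaw": 0.85,"offset": [0,0,29],"rot": [0,0,0]},
])

```text
time_s: 16.35
eef_pos: [0.6288, 0.1287, 0.0044]
eef_rot: [0.0, 0.701, 0.714, -0.0]
wrist_force: [-0.1, -0.1, 0.4]
opening: 0.853
grasp_force: 0.0
```

>>> apply_moves([
  {"jaw": 0,"offset": [0,0,0],"rot": [0,0,0]},
  {"jaw": 0,"offset": [0,0,0],"rot": [0,0,0]},
  {"jaw": 0,"offset": [0,0,0],"rot": [0,0,0]},
  {"jaw": 0,"offset": [0,0,0],"rot": [0,0,0]},
  {"jaw": 0,"offset": [0,0,-22],"rot": [0,0,0]},
])

```text
time_s: 16.98
eef_pos: [0.6267, 0.1306, 0.0263]
eef_rot: [-0.002, 0.7, 0.714, -0.002]
wrist_force: [-0.1, 0.4, -4.5]
opening: 0.527
grasp_force: 64.0
```

>>> apply_moves([
  {"jaw": 0,"offset": [0,0,-22],"rot": [0,0,0]},
  {"jaw": 0,"offset": [0,0,-22],"rot": [0,0,0]},
  {"jaw": 0,"offset": [0,0,-35],"rot": [0,0,0]},
  {"jaw": 0,"offset": [0,0,-35],"rot": [0,0,0]},
  {"jaw": 0,"offset": [0,0,0],"rot": [0,0,0]},
])

```text
time_s: 17.6
eef_pos: [0.6316, 0.1308, 0.1466]
eef_rot: [0.003, 0.7, 0.715, 0.003]
wrist_force: [1.1, 1.0, -3.5]
opening: 0.529
grasp_force: 64.4
```

```bash
cat >> h.py <<'E'
def inhand(dump=None):
    im,W=wrist(dump); p,r,_,_=state(); T=r.inv().apply((W-p).reshape(-1,3)).reshape(W.shape)
    m=(np.abs(T[...,0]-10)<80)&(np.abs(T[...,1])<26)&(T[...,2]<-15)&(T[...,2]>-50)&(T[...,0]>14); Q=T[m]
    k=np.polyfit(Q[:,0],Q[:,2],1); mm=np.percentile(Q,[1,99],axis=0).round(1)
    print('hand n',len(Q),'slope deg',np.degrees(np.arctan(k[0])).round(2),'top z at x=0',k[1].round(1),'range',mm.tolist(),'yaw err',[np.polyfit(*(lambda s:(s[:,0],s[:,1]))(Q[np.abs(Q[:,1]-b)<3]),1)[0].round(3) for b in (mm[0][1],mm[1][1])])
E
python3 - <<'E'
from h import *
st(); inhand('w8')
plan([(621.5,-95.5,140,169.4,0),('wait',2,0)])
E
```

```text
t 17.6 p [631.6 130.8 146.6] yaw 91.2 z [ 0.009  0.    -1.   ] q6 -0.0 F [ 1.1  1.  -3.5] op 0.529 g 64.4
hand n 13816 slope deg 5.49 top z at x=0 -27.8 range [[14.7, -21.2, -26.9], [66.6, 23.6, -20.2]] yaw err [np.float64(0.001), np.float64(0.001)]
[{"jaw":0,"offset":[-25,-1,0],"rot":[0,0,-8.7]},{"jaw":0,"offset":[-25,-5,0],"rot":[0,0,-8.7]},{"jaw":0,"offset":[-23,-9,1],"rot":[0,0,-8.7]},{"jaw":0,"offset":[-22,-12,0],"rot":[0,0,-8.7]},{"jaw":0,"offset":[-20,-16,1],"rot":[0,0,-8.7]}]
[{"jaw":0,"offset":[-17,-18,0],"rot":[0,0.1,-8.7]},{"jaw":0,"offset":[-14,-21,1],"rot":[0,0,-8.7]},{"jaw":0,"offset":[-11,-23,0],"rot":[0.1,0.1,-8.6]},{"jaw":0,"offset":[-7.2,-23.9,0.5],"rot":[0,0,-8.7]},{"jaw":0,"offset":[0,0,0],"rot":[0,0,0]}]
[{"jaw":0,"offset":[0,0,0],"rot":[0,0,0]},{"jaw":0,"offset":[0,0,0],"rot":[0,0,0]},{"jaw":0,"offset":[0,0,0],"rot":[0,0,0]},{"jaw":0,"offset":[0,0,0],"rot":[0,0,0]},{"jaw":0,"offset":[0,0,0],"rot":[0,0,0]}]
```

```bash
cat >> h.py <<'E'
import pickle,builtins
_plan=plan
def plan(wps,start=None,v=45.,w=9.,setyaw=None):
    """plans from the last commanded pose (c.pkl) unless start='meas'"""
    if start=='meas': p,r,_,_=state()
    elif start is None: p,r=pickle.load(open('c.pkl','rb'))
    else: p,r=start
    rows=[]
    for k in wps:
        if k[0]=='wait': rows+=[(k[2],[0,0,0],[0,0,0])]*k[1]; jaw=k[2]; continue
        tp=np.array(k[:3],float); tr=pose(k[3],k[5] if len(k)>5 else 0); jaw=k[4]; vm=k[6] if len(k)>6 else v
        rv=(r.inv()*tr).as_rotvec(degrees=True)
        n=max(1,int(np.ceil(max(np.linalg.norm(tp-p)/vm,np.linalg.norm(rv)/w-1e-3))))
        for i in range(n):
            f=1/(n-i); off=np.round(r.inv().apply((tp-p)*f)); rv=np.round((r.inv()*tr).as_rotvec(degrees=True)*f,1); rv[np.abs(rv)<.15]=0
            p=p+r.apply(off); r=r*R.from_rotvec(rv,degrees=True); rows.append((jaw,off.tolist(),rv.tolist()))
    while len(rows)%5: rows.append((jaw,[0,0,0],[0,0,0]))
    for i in range(0,len(rows),5):
        print('['+','.join('{"jaw":%g,"offset":[%s],"rot":[%s]}'%(j,','.join('%g'%(a+0) for a in o),','.join('%g'%(a+0) for a in t)) for j,o,t in rows[i:i+5])+']')
    pickle.dump((p,r),open('c.pkl','wb')); print('end',p.round(1))
E
python3 - <<'E'
from h import *
plan([(621.5,-95.5,140,169.4,0),('wait',3,0)],start=(np.array([628,130.4,140]),pose(91.2)))
plan([(621.5,-95.5,90,169.4,0,0,25),(621.5,-95.5,61,169.4,0,0,10),('wait',2,0)])
E
```

```text
[{"jaw":0,"offset":[-25,-1,0],"rot":[0,0,-8.7]},{"jaw":0,"offset":[-25,-5,0],"rot":[0,0,-8.7]},{"jaw":0,"offset":[-24,-9,0],"rot":[0,0,-8.7]},{"jaw":0,"offset":[-22,-12,0],"rot":[0,0,-8.7]},{"jaw":0,"offset":[-20,-15,0],"rot":[0,0,-8.7]}]
[{"jaw":0,"offset":[-17,-18,0],"rot":[0,0,-8.7]},{"jaw":0,"offset":[-14,-21,0],"rot":[0,0,-8.7]},{"jaw":0,"offset":[-11,-22,0],"rot":[0,0,-8.6]},{"jaw":0,"offset":[-7,-24,0],"rot":[0,0,-8.7]},{"jaw":0,"offset":[0,0,0],"rot":[0,0,0]}]
[{"jaw":0,"offset":[0,0,0],"rot":[0,0,0]},{"jaw":0,"offset":[0,0,0],"rot":[0,0,0]},{"jaw":0,"offset":[0,0,0],"rot":[0,0,0]},{"jaw":0,"offset":[0,0,0],"rot":[0,0,0]},{"jaw":0,"offset":[0,0,0],"rot":[0,0,0]}]
end [621.1 -95.3 140. ]
[{"jaw":0,"offset":[0,0,17],"rot":[0,0,0]},{"jaw":0,"offset":[0,0,17],"rot":[0,0,0]},{"jaw":0,"offset":[0,0,16],"rot":[0,0,0]},{"jaw":0,"offset":[0,0,10],"rot":[0,0,0]},{"jaw":0,"offset":[0,0,10],"rot":[0,0,0]}]
[{"jaw":0,"offset":[0,0,9],"rot":[0,0,0]},{"jaw":0,"offset":[0,0,0],"rot":[0,0,0]},{"jaw":0,"offset":[0,0,0],"rot":[0,0,0]},{"jaw":0,"offset":[0,0,0],"rot":[0,0,0]},{"jaw":0,"offset":[0,0,0],"rot":[0,0,0]}]
end [621.1 -95.3  61. ]
```

>>> apply_moves([
  {"jaw": 0,"offset": [-25,-1,0],"rot": [0,0,-8.7]},
  {"jaw": 0,"offset": [-25,-5,0],"rot": [0,0,-8.7]},
  {"jaw": 0,"offset": [-24,-9,0],"rot": [0,0,-8.7]},
  {"jaw": 0,"offset": [-22,-12,0],"rot": [0,0,-8.7]},
  {"jaw": 0,"offset": [-20,-15,0],"rot": [0,0,-8.7]},
])

```text
time_s: 18.27
eef_pos: [0.6241, 0.0039, 0.1389]
eef_rot: [-0.002, 0.383, 0.924, -0.0]
wrist_force: [0.7, -0.0, -3.2]
opening: 0.525
grasp_force: 64.2
```

>>> apply_moves([
  {"jaw": 0,"offset": [-17,-18,0],"rot": [0,0,-8.7]},
  {"jaw": 0,"offset": [-14,-21,0],"rot": [0,0,-8.7]},
  {"jaw": 0,"offset": [-11,-22,0],"rot": [0,0,-8.6]},
  {"jaw": 0,"offset": [-7,-24,0],"rot": [0,0,-8.7]},
  {"jaw": 0,"offset": [0,0,0],"rot": [0,0,0]},
])

```text
time_s: 18.9
eef_pos: [0.6203, -0.0965, 0.1392]
eef_rot: [-0.002, 0.094, 0.996, 0.0]
wrist_force: [0.4, -0.7, -3.9]
opening: 0.525
grasp_force: 64.2
```

>>> apply_moves([
  {"jaw": 0,"offset": [0,0,0],"rot": [0,0,0]},
  {"jaw": 0,"offset": [0,0,0],"rot": [0,0,0]},
  {"jaw": 0,"offset": [0,0,0],"rot": [0,0,0]},
  {"jaw": 0,"offset": [0,0,0],"rot": [0,0,0]},
  {"jaw": 0,"offset": [0,0,0],"rot": [0,0,0]},
])

```text
time_s: 19.52
eef_pos: [0.6217, -0.0949, 0.1414]
eef_rot: [0.0, 0.092, 0.996, -0.0]
wrist_force: [0.5, -0.2, -3.7]
opening: 0.525
grasp_force: 64.2
```

```bash
python3 - <<'E'
from h import *
st(); inhand('w9')
E
```

```text
t 19.52 p [621.7 -94.9 141.4] yaw 169.4 z [ 0. -0. -1.] q6 -1.73 F [ 0.5 -0.2 -3.7] op 0.525 g 64.2
hand n 13853 slope deg 5.53 top z at x=0 -24.9 range [[14.6, -22.2, -24.1], [66.7, 22.6, -17.4]] yaw err [np.float64(-0.0), np.float64(0.001)]
```

View pics/w9.png

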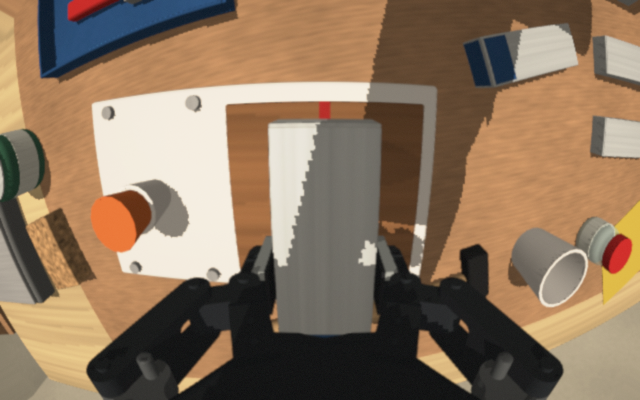

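>>> apply_moves([
  {"jaw": 0,"offset": [0,0,17],"rot": [0,0,0]},
  {"jaw": 0,"offset": [0,0,17],"rot": [0,0,0]},
  {"jaw": 0,"offset": [0,0,16],"rot": [0,0,0]},
  {"jaw": 0,"offset": [0,0,10],"rot": [0,0,0]},
  {"jaw": 0,"offset": [0,0,10],"rot": [0,0,0]},
])

```text
time_s: 20.2
eef_pos: [0.6216, -0.0951, 0.0704]
eef_rot: [-0.0, 0.092, 0.996, 0.0]
wrist_force: [-0.5, 1.4, -3.1]
opening: 0.525
grasp_force: 64.2
```

>>> apply_moves([
  {"jaw": 0,"offset": [0,0,9],"rot": [0,0,0]},
  {"jaw": 0,"offset": [0,0,0],"rot": [0,0,0]},
  {"jaw": 0,"offset": [0,0,0],"rot": [0,0,0]},
  {"jaw": 0,"offset": [0,0,0],"rot": [0,0,0]},
  {"jaw": 0,"offset": [0,0,0],"rot": [0,0,0]},
])

```text
time_s: 20.82
eef_pos: [0.6216, -0.0951, 0.0623]
eef_rot: [0.0, 0.092, 0.996, -0.0]
wrist_force: [0.4, -0.2, -3.4]
opening: 0.528
grasp_force: 64.6
```

```bash
python3 - <<'E'
from h import *
st(); inhand()
p,r=pickle.load(open('c.pkl','rb')); x,y,z=p
plan([('wait',3,.75),(x,y,z+110,169.4,.75),('wait',1,.75)])
plan([(628,281,170,84,.85),('wait',3,.85)])
E
```

```text
t 20.82 p [621.6 -95.1  62.3] yaw 169.4 z [ 0. -0. -1.] q6 -1.73 F [ 0.4 -0.2 -3.4] op 0.528 g 64.6
hand n 13878 slope deg 5.47 top z at x=0 -25.1 range [[14.7, -22.3, -24.3], [66.7, 22.5, -17.5]] yaw err [np.float64(0.001), np.float64(0.0)]
[{"jaw":0.75,"offset":[0,0,0],"rot":[0,0,0]},{"jaw":0.75,"offset":[0,0,0],"rot":[0,0,0]},{"jaw":0.75,"offset":[0,0,0],"rot":[0,0,0]},{"jaw":0.75,"offset":[0,0,-37],"rot":[0,0,0]},{"jaw":0.75,"offset":[0,0,-37],"rot":[0,0,0]}]
[{"jaw":0.75,"offset":[0,0,-36],"rot":[0,0,0]},{"jaw":0.75,"offset":[0,0,0],"rot":[0,0,0]},{"jaw":0.75,"offset":[0,0,0],"rot":[0,0,0]},{"jaw":0.75,"offset":[0,0,0],"rot":[0,0,0]},{"jaw":0.75,"offset":[0,0,0],"rot":[0,0,0]}]
end [621.1 -95.3 171. ]
[{"jaw":0.85,"offset":[6,37,0],"rot":[0,0,8.5]},{"jaw":0.85,"offset":[12,36,0],"rot":[0,0,8.5]},{"jaw":0.85,"offset":[17,34,0],"rot":[0,0,8.6]},{"jaw":0.85,"offset":[22,31,0],"rot":[0,0,8.5]},{"jaw":0.85,"offset":[26,27,0],"rot":[0,0,8.6]}]
[{"jaw":0.85,"offset":[30,23,0],"rot":[0,0,8.5]},{"jaw":0.85,"offset":[33,18,0],"rot":[0,0,8.6]},{"jaw":0.85,"offset":[35,13,0],"rot":[0,0,8.5]},{"jaw":0.85,"offset":[36,8,0],"rot":[0,0,8.6]},{"jaw":0.85,"offset":[38,3,1],"rot":[0,0,8.5]}]
[{"jaw":0.85,"offset":[0,0,0],"rot":[0,0,0]},{"jaw":0.85,"offset":[0,0,0],"rot":[0,0,0]},{"jaw":0.85,"offset":[0,0,0],"rot":[0,0,0]},{"jaw":0.85,"offset":[0,0,0],"rot":[0,0,0]},{"jaw":0.85,"offset":[0,0,0],"rot":[0,0,0]}]
end [627.7 281.3 170. ]
```

>>> apply_moves([
  {"jaw": 0.75,"offset": [0,0,0],"rot": [0,0,0]},
  {"jaw": 0.75,"offset": [0,0,0],"rot": [0,0,0]},
  {"jaw": 0.75,"offset": [0,0,0],"rot": [0,0,0]},
  {"jaw": 0.75,"offset": [0,0,-37],"rot": [0,0,0]},
  {"jaw": 0.75,"offset": [0,0,-37],"rot": [0,0,0]},
])

```text
time_s: 21.5
eef_pos: [0.6213, -0.095, 0.1368]
eef_rot: [-0.0, 0.092, 0.996, 0.0]
wrist_force: [0.4, -0.3, 0.1]
opening: 0.75
grasp_force: 0.0
```

>>> apply_moves([
  {"jaw": 0.75,"offset": [0,0,-36],"rot": [0,0,0]},
  {"jaw": 0.75,"offset": [0,0,0],"rot": [0,0,0]},
  {"jaw": 0.75,"offset": [0,0,0],"rot": [0,0,0]},
  {"jaw": 0.75,"offset": [0,0,0],"rot": [0,0,0]},
  {"jaw": 0.75,"offset": [0,0,0],"rot": [0,0,0]},
])

```text
time_s: 22.12
eef_pos: [0.621, -0.0949, 0.171]
eef_rot: [-0.001, 0.092, 0.996, 0.0]
wrist_force: [-0.1, -0.3, 0.1]
opening: 0.749
grasp_force: 0.0
```

```bash
cat >> h.py <<'E'
def column(n,dump=None):
    "top ingot on the stack, n ingots lying: expected mid-top z = 57+30n"
    im,W=wrist(dump); z=57+30*n; m=(abs(W[...,2]-z)<10)&(np.hypot(W[...,0]-621.5,W[...,1]+95.5)<85)
    m=m.astype(np.uint8); k,l,s,_=cv2.connectedComponentsWithStats(m,connectivity=4); i=1+np.argmax(s[1:,4]); Q=W[l==i]
    c,w,h,a=rect(Q/1000); e=np.array([np.cos(np.radians(a)),np.sin(np.radians(a))]); f=np.polyfit((Q[:,:2]-c)@e,Q[:,2],1)
    g=np.polyfit((Q[:,:2]-c)@np.array([-e[1],e[0]]),Q[:,2],1)
    print('column top',c.round(1),'size',round(w),round(h),'yaw',round(a,1),'slope',np.degrees(np.arctan(f[0])).round(2),'side',np.degrees(np.arctan(g[0])).round(2),'z mid',f[1].round(1))
E
python3 - <<'E'
from h import *
st(); column(1)
E
```

```text
t 22.12 p [621.  -94.9 171. ] yaw 169.4 z [-0.002  0.001 -1.   ] q6 -1.73 F [-0.1 -0.3  0.1] op 0.749 g 0.0
column top [620.2 -94.7] size 131 47 yaw -10.4 slope 5.43 side -0.1 z mid 87.0
```

>>> apply_moves([
  {"jaw": 0.85,"offset": [6,37,0],"rot": [0,0,8.5]},
  {"jaw": 0.85,"offset": [12,36,0],"rot": [0,0,8.5]},
  {"jaw": 0.85,"offset": [17,34,0],"rot": [0,0,8.6]},
  {"jaw": 0.85,"offset": [22,31,0],"rot": [0,0,8.5]},
  {"jaw": 0.85,"offset": [26,27,0],"rot": [0,0,8.6]},
])

```text
time_s: 22.8
eef_pos: [0.6245, 0.0951, 0.1718]
eef_rot: [-0.0, 0.451, 0.893, -0.0]
wrist_force: [-0.3, 0.4, 0.7]
opening: 0.85
grasp_force: 0.0
```

>>> apply_moves([
  {"jaw": 0.85,"offset": [30,23,0],"rot": [0,0,8.5]},
  {"jaw": 0.85,"offset": [33,18,0],"rot": [0,0,8.6]},
  {"jaw": 0.85,"offset": [35,13,0],"rot": [0,0,8.5]},
  {"jaw": 0.85,"offset": [36,8,0],"rot": [0,0,8.6]},
  {"jaw": 0.85,"offset": [38,3,1],"rot": [0,0,8.5]},
])

```text
time_s: 23.42
eef_pos: [0.6281, 0.2826, 0.1708]
eef_rot: [-0.0, 0.745, 0.667, -0.0]
wrist_force: [0.3, 0.6, -0.3]
opening: 0.848
grasp_force: 0.0
```

>>> apply_moves([
  {"jaw": 0.85,"offset": [0,0,0],"rot": [0,0,0]},
  {"jaw": 0.85,"offset": [0,0,0],"rot": [0,0,0]},
  {"jaw": 0.85,"offset": [0,0,0],"rot": [0,0,0]},
  {"jaw": 0.85,"offset": [0,0,0],"rot": [0,0,0]},
  {"jaw": 0.85,"offset": [0,0,0],"rot": [0,0,0]},
])

```text
time_s: 24.05
eef_pos: [0.6285, 0.2809, 0.1715]
eef_rot: [0.0, 0.743, 0.669, 0.0]
wrist_force: [0.1, 0.2, -0.0]
opening: 0.851
grasp_force: 0.0
```

```bash
cat >> h.py <<'E'
def pick(x,y):
    st(); c,a=near(x,y); x,y=c
    plan([(x,y,90,a,.85),(x,y,4,a,.85,0,30),('wait',1,.85),('wait',4,0),(x,y,70,a,0,0,25),(x,y,140,a,0),('wait',2,0)],start='meas')
E
python3 - <<'E'
from h import *
pick(628.5,300)
E
```

```text
t 24.05 p [628.5 280.9 171.5] yaw 84.0 z [ 0.  0. -1.] q6 0.35 F [ 0.1  0.2 -0. ] op 0.851 g 0.0
ingot [628.5 301.3] size 130 46 yaw 82.9 slope 0.091 z 30.4
[{"jaw":0.85,"offset":[10,-1,41],"rot":[0,0,0.5]},{"jaw":0.85,"offset":[10,-1,40],"rot":[0,0,0.6]},{"jaw":0.85,"offset":[0,0,29],"rot":[0,0,0]},{"jaw":0.85,"offset":[0,0,29],"rot":[0,0,0]},{"jaw":0.85,"offset":[0,0,28],"rot":[0,0,0]}]
[{"jaw":0.85,"offset":[0,0,0],"rot":[0,0,0]},{"jaw":0,"offset":[0,0,0],"rot":[0,0,0]},{"jaw":0,"offset":[0,0,0],"rot":[0,0,0]},{"jaw":0,"offset":[0,0,0],"rot":[0,0,0]},{"jaw":0,"offset":[0,0,0],"rot":[0,0,0]}]
[{"jaw":0,"offset":[0,0,-22],"rot":[0,0,0]},{"jaw":0,"offset":[0,0,-22],"rot":[0,0,0]},{"jaw":0,"offset":[0,0,-22],"rot":[0,0,0]},{"jaw":0,"offset":[0,0,-35],"rot":[0,0,0]},{"jaw":0,"offset":[0,0,-35],"rot":[0,0,0]}]
[{"jaw":0,"offset":[0,0,0],"rot":[0,0,0]},{"jaw":0,"offset":[0,0,0],"rot":[0,0,0]},{"jaw":0,"offset":[0,0,0],"rot":[0,0,0]},{"jaw":0,"offset":[0,0,0],"rot":[0,0,0]},{"jaw":0,"offset":[0,0,0],"rot":[0,0,0]}]
end [628.6 301.1 140.4]
```

>>> apply_moves([
  {"jaw": 0.85,"offset": [10,-1,41],"rot": [0,0,0.5]},
  {"jaw": 0.85,"offset": [10,-1,40],"rot": [0,0,0.6]},
  {"jaw": 0.85,"offset": [0,0,29],"rot": [0,0,0]},
  {"jaw": 0.85,"offset": [0,0,29],"rot": [0,0,0]},
  {"jaw": 0.85,"offset": [0,0,28],"rot": [0,0,0]},
])

```text
time_s: 24.72
eef_pos: [0.6285, 0.3015, 0.0033]
eef_rot: [-0.0, 0.75, 0.662, -0.0]
wrist_force: [0.5, -0.3, 1.0]
opening: 0.851
grasp_force: 0.0
```

>>> apply_moves([
  {"jaw": 0.85,"offset": [0,0,0],"rot": [0,0,0]},
  {"jaw": 0,"offset": [0,0,0],"rot": [0,0,0]},
  {"jaw": 0,"offset": [0,0,0],"rot": [0,0,0]},
  {"jaw": 0,"offset": [0,0,0],"rot": [0,0,0]},
  {"jaw": 0,"offset": [0,0,0],"rot": [0,0,0]},
])

```text
time_s: 25.35
eef_pos: [0.6299, 0.302, 0.0065]
eef_rot: [0.001, 0.75, 0.662, 0.002]
wrist_force: [0.1, -1.0, 6.4]
opening: 0.525
grasp_force: 66.1
```

>>> apply_moves([
  {"jaw": 0,"offset": [0,0,-22],"rot": [0,0,0]},
  {"jaw": 0,"offset": [0,0,-22],"rot": [0,0,0]},
  {"jaw": 0,"offset": [0,0,-22],"rot": [0,0,0]},
  {"jaw": 0,"offset": [0,0,-35],"rot": [0,0,0]},
  {"jaw": 0,"offset": [0,0,-35],"rot": [0,0,0]},
])

```text
time_s: 25.98
eef_pos: [0.6284, 0.3016, 0.1425]
eef_rot: [0.0, 0.75, 0.662, 0.0]
wrist_force: [0.7, 0.8, -4.4]
opening: 0.527
grasp_force: 64.9
```

>>> apply_moves([
  {"jaw": 0,"offset": [0,0,0],"rot": [0,0,0]},
  {"jaw": 0,"offset": [0,0,0],"rot": [0,0,0]},
  {"jaw": 0,"offset": [0,0,0],"rot": [0,0,0]},
  {"jaw": 0,"offset": [0,0,0],"rot": [0,0,0]},
  {"jaw": 0,"offset": [0,0,0],"rot": [0,0,0]},
])

```text
time_s: 26.6
eef_pos: [0.6281, 0.3015, 0.1393]
eef_rot: [-0.0, 0.75, 0.662, -0.001]
wrist_force: [-0.6, -0.5, -4.4]
opening: 0.527
grasp_force: 65.0
```

```bash
cat >> h.py <<'E'
def carry(n,yaw,tilt):
    st(); inhand(); z=57+30*n
    plan([(621.5,-95,z+80,yaw,0,tilt),('wait',4,0)])
E
python3 - <<'E'
from h import *
carry(1,169.4,-5.3)
E
```

```text
t 26.6 p [628.1 301.5 139.3] yaw 82.9 z [-0.001 -0.    -1.   ] q6 0.4 F [-0.6 -0.5 -4.4] op 0.527 g 65.0
hand n 13806 slope deg -3.57 top z at x=0 -24.2 range [[14.7, -22.9, -29.7], [64.3, 21.8, -21.8]] yaw err [np.float64(0.003), np.float64(-0.001)]
[{"jaw":0,"offset":[-39,4,-3],"rot":[-0.4,-0.4,-8.6]},{"jaw":0,"offset":[-40,-2,-2],"rot":[-0.4,-0.4,-8.7]},{"jaw":0,"offset":[-39,-8,-2],"rot":[-0.4,-0.4,-8.6]},{"jaw":0,"offset":[-37,-13,-2],"rot":[-0.4,-0.4,-8.7]},{"jaw":0,"offset":[-35,-19,-2],"rot":[-0.4,-0.4,-8.6]}]
[{"jaw":0,"offset":[-32,-24,-2],"rot":[-0.4,-0.4,-8.7]},{"jaw":0,"offset":[-28,-28,-2],"rot":[-0.4,-0.5,-8.6]},{"jaw":0,"offset":[-23,-32,-1],"rot":[-0.4,-0.4,-8.7]},{"jaw":0,"offset":[-18,-35,-2],"rot":[-0.4,-0.4,-8.6]},{"jaw":0,"offset":[-13,-38,-2],"rot":[-0.3,-0.5,-8.7]}]
[{"jaw":0,"offset":[0,0,0],"rot":[0,0,0]},{"jaw":0,"offset":[0,0,0],"rot":[0,0,0]},{"jaw":0,"offset":[0,0,0],"rot":[0,0,0]},{"jaw":0,"offset":[0,0,0],"rot":[0,0,0]},{"jaw":0,"offset":[0,0,0],"rot":[0,0,0]}]
end [621.7 -95.1 167.4]
```

```bash
python3 - <<'E'
from h import *
plan([(621.5,-95,167,169.4,0,-3.6),('wait',4,0)],start=(np.array([628.6,301.1,140.4]),pose(82.9)))
E
```

```text
[{"jaw":0,"offset":[-39,4,-3],"rot":[-0.3,-0.3,-8.6]},{"jaw":0,"offset":[-40,-2,-2],"rot":[-0.3,-0.3,-8.7]},{"jaw":0,"offset":[-39,-8,-2],"rot":[-0.3,-0.3,-8.6]},{"jaw":0,"offset":[-37,-13,-2],"rot":[-0.3,-0.3,-8.7]},{"jaw":0,"offset":[-35,-19,-2],"rot":[-0.3,-0.3,-8.6]}]
[{"jaw":0,"offset":[-32,-24,-2],"rot":[-0.3,-0.3,-8.7]},{"jaw":0,"offset":[-28,-28,-2],"rot":[-0.3,-0.2,-8.6]},{"jaw":0,"offset":[-23,-32,-2],"rot":[-0.2,-0.3,-8.7]},{"jaw":0,"offset":[-18,-35,-2],"rot":[-0.3,-0.2,-8.6]},{"jaw":0,"offset":[-12,-38,-3],"rot":[-0.2,-0.3,-8.7]}]
[{"jaw":0,"offset":[0,0,0],"rot":[0,0,0]},{"jaw":0,"offset":[0,0,0],"rot":[0,0,0]},{"jaw":0,"offset":[0,0,0],"rot":[0,0,0]},{"jaw":0,"offset":[0,0,0],"rot":[0,0,0]},{"jaw":0,"offset":[0,0,0],"rot":[0,0,0]}]
end [621.1 -94.8 167.4]
```

>>> apply_moves([
  {"jaw": 0,"offset": [-39,4,-3],"rot": [-0.3,-0.3,-8.6]},
  {"jaw": 0,"offset": [-40,-2,-2],"rot": [-0.3,-0.3,-8.7]},
  {"jaw": 0,"offset": [-39,-8,-2],"rot": [-0.3,-0.3,-8.6]},
  {"jaw": 0,"offset": [-37,-13,-2],"rot": [-0.3,-0.3,-8.7]},
  {"jaw": 0,"offset": [-35,-19,-2],"rot": [-0.3,-0.3,-8.6]},
])

```text
time_s: 27.28
eef_pos: [0.6245, 0.1025, 0.1533]
eef_rot: [0.018, 0.451, 0.892, -0.001]
wrist_force: [0.4, -0.3, -5.4]
opening: 0.522
grasp_force: 65.0
```

>>> apply_moves([
  {"jaw": 0,"offset": [-32,-24,-2],"rot": [-0.3,-0.3,-8.7]},
  {"jaw": 0,"offset": [-28,-28,-2],"rot": [-0.3,-0.2,-8.6]},
  {"jaw": 0,"offset": [-23,-32,-2],"rot": [-0.2,-0.3,-8.7]},
  {"jaw": 0,"offset": [-18,-35,-2],"rot": [-0.3,-0.2,-8.6]},
  {"jaw": 0,"offset": [-12,-38,-3],"rot": [-0.2,-0.3,-8.7]},
])

```text
time_s: 27.9
eef_pos: [0.6209, -0.0956, 0.1675]
eef_rot: [0.032, 0.09, 0.995, -0.003]
wrist_force: [0.9, -0.2, -5.3]
opening: 0.528
grasp_force: 65.0
```

>>> apply_moves([
  {"jaw": 0,"offset": [0,0,0],"rot": [0,0,0]},
  {"jaw": 0,"offset": [0,0,0],"rot": [0,0,0]},
  {"jaw": 0,"offset": [0,0,0],"rot": [0,0,0]},
  {"jaw": 0,"offset": [0,0,0],"rot": [0,0,0]},
  {"jaw": 0,"offset": [0,0,0],"rot": [0,0,0]},
])

```text
time_s: 28.52
eef_pos: [0.621, -0.0936, 0.1672]
eef_rot: [0.031, 0.092, 0.995, -0.003]
wrist_force: [0.3, 0.4, -6.3]
opening: 0.524
grasp_force: 64.9
```

```bash
cat >> h.py <<'E'
def lower(n,yaw,tilt,top,lv=30,lift=95):
    "top: tool z of ingot top at x=0; lv: base to top at middle"
    zt=57+30*n; zc=zt+(lv+top)+1.0   # TCP z = base support + base depth below TCP + 1
    p,r=pickle.load(open('c.pkl','rb')); 
    plan([(621.5,-95.5,zc+25,yaw,0,tilt,25),(621.5,-95.5,zc,yaw,0,tilt,9),('wait',3,0)])
    plan([('wait',3,.75),(621.5,-95.5,zc+lift,yaw,.75,tilt,35),('wait',2,.75)])
E
python3 - <<'E'
from h import *
st(); inhand(); lower(1,169.4,-3.6,-24.5)
E
```

```text
t 28.52 p [621.  -93.6 167.2] yaw 169.5 z [ 0.062 -0.012 -0.998] q6 -1.73 F [ 0.3  0.4 -6.3] op 0.524 g 64.9
hand n 13896 slope deg -3.66 top z at x=0 -24.4 range [[14.7, -21.9, -30.0], [64.8, 22.7, -22.2]] yaw err [np.float64(0.004), np.float64(-0.001)]
[{"jaw":0,"offset":[1,0,24],"rot":[0,0,0]},{"jaw":0,"offset":[2,-1,25],"rot":[0,0,0]},{"jaw":0,"offset":[0,0,8],"rot":[0,0,0]},{"jaw":0,"offset":[1,0,8],"rot":[0,0,0]},{"jaw":0,"offset":[0,0,9],"rot":[0,0,0]}]
[{"jaw":0,"offset":[0,0,0],"rot":[0,0,0]},{"jaw":0,"offset":[0,0,0],"rot":[0,0,0]},{"jaw":0,"offset":[0,0,0],"rot":[0,0,0]},{"jaw":0,"offset":[0,0,0],"rot":[0,0,0]},{"jaw":0,"offset":[0,0,0],"rot":[0,0,0]}]
end [621.6 -95.9  93.3]
[{"jaw":0.75,"offset":[0,0,0],"rot":[0,0,0]},{"jaw":0.75,"offset":[0,0,0],"rot":[0,0,0]},{"jaw":0.75,"offset":[0,0,0],"rot":[0,0,0]},{"jaw":0.75,"offset":[-2,0,-32],"rot":[0,0,0]},{"jaw":0.75,"offset":[-2,0,-32],"rot":[0,0,0]}]
[{"jaw":0.75,"offset":[-2,0,-31],"rot":[0,0,0]},{"jaw":0.75,"offset":[0,0,0],"rot":[0,0,0]},{"jaw":0.75,"offset":[0,0,0],"rot":[0,0,0]},{"jaw":0.75,"offset":[0,0,0],"rot":[0,0,0]},{"jaw":0.75,"offset":[0,0,0],"rot":[0,0,0]}]
end [621.6 -95.9 188.5]
```

>>> apply_moves([
  {"jaw": 0,"offset": [1,0,24],"rot": [0,0,0]},
  {"jaw": 0,"offset": [2,-1,25],"rot": [0,0,0]},
  {"jaw": 0,"offset": [0,0,8],"rot": [0,0,0]},
  {"jaw": 0,"offset": [1,0,8],"rot": [0,0,0]},
  {"jaw": 0,"offset": [0,0,9],"rot": [0,0,0]},
])

```text
time_s: 29.2
eef_pos: [0.6222, -0.0956, 0.094]
eef_rot: [0.032, 0.092, 0.995, -0.003]
wrist_force: [-10.3, 1.3, 15.1]
opening: 0.529
grasp_force: 67.5
```

>>> apply_moves([
  {"jaw": 0,"offset": [0,0,0],"rot": [0,0,0]},
  {"jaw": 0,"offset": [0,0,0],"rot": [0,0,0]},
  {"jaw": 0,"offset": [0,0,0],"rot": [0,0,0]},
  {"jaw": 0,"offset": [0,0,0],"rot": [0,0,0]},
  {"jaw": 0,"offset": [0,0,0],"rot": [0,0,0]},
])

```text
time_s: 29.82
eef_pos: [0.6221, -0.0957, 0.0937]
eef_rot: [0.032, 0.092, 0.995, -0.003]
wrist_force: [1.2, -0.9, -1.4]
opening: 0.526
grasp_force: 65.6
```

>>> apply_moves([
  {"jaw": 0.75,"offset": [0,0,0],"rot": [0,0,0]},
  {"jaw": 0.75,"offset": [0,0,0],"rot": [0,0,0]},
  {"jaw": 0.75,"offset": [0,0,0],"rot": [0,0,0]},
  {"jaw": 0.75,"offset": [-2,0,-32],"rot": [0,0,0]},
  {"jaw": 0.75,"offset": [-2,0,-32],"rot": [0,0,0]},
])

```text
time_s: 30.45
eef_pos: [0.621, -0.0953, 0.1576]
eef_rot: [0.031, 0.092, 0.995, -0.003]
wrist_force: [0.6, -0.2, 0.1]
opening: 0.751
grasp_force: 0.0
```

>>> apply_moves([
  {"jaw": 0.75,"offset": [-2,0,-31],"rot": [0,0,0]},
  {"jaw": 0.75,"offset": [0,0,0],"rot": [0,0,0]},
  {"jaw": 0.75,"offset": [0,0,0],"rot": [0,0,0]},
  {"jaw": 0.75,"offset": [0,0,0],"rot": [0,0,0]},
  {"jaw": 0.75,"offset": [0,0,0],"rot": [0,0,0]},
])

```text
time_s: 31.08
eef_pos: [0.6208, -0.0952, 0.1871]
eef_rot: [0.03, 0.092, 0.995, -0.003]
wrist_force: [0.2, 0.0, -0.5]
opening: 0.747
grasp_force: 0.0
```

```bash
python3 - <<'E'
from h import *
st(); column(2)
plan([(526,107,170,98.5,.85),('wait',3,.85)])
E
```

```text
t 31.07 p [620.8 -95.2 187.1] yaw 169.4 z [ 0.06  -0.011 -0.998] q6 -1.74 F [ 0.2  0.  -0.5] op 0.747 g 0.0
column top [621.4 -95.4] size 129 47 yaw -10.8 slope -0.03 side -0.03 z mid 117.2
[{"jaw":0.85,"offset":[17,23,1],"rot":[0.3,0.4,8.9]},{"jaw":0.85,"offset":[20,20,1],"rot":[0.3,0.4,8.9]},{"jaw":0.85,"offset":[23,17,1],"rot":[0.3,0.4,8.9]},{"jaw":0.85,"offset":[25,13,2],"rot":[0.3,0.4,8.8]},{"jaw":0.85,"offset":[26,9,2],"rot":[0.3,0.4,8.9]}]
[{"jaw":0.85,"offset":[27,5,2],"rot":[0.2,0.4,8.8]},{"jaw":0.85,"offset":[28,0,2],"rot":[0.3,0.4,8.9]},{"jaw":0.85,"offset":[28,-4,2],"rot":[0.2,0.4,8.8]},{"jaw":0.85,"offset":[0,0,0],"rot":[0,0,0]},{"jaw":0.85,"offset":[0,0,0],"rot":[0,0,0]}]
[{"jaw":0.85,"offset":[0,0,0],"rot":[0,0,0]},{"jaw":0.85,"offset":[0,0,0],"rot":[0,0,0]},{"jaw":0.85,"offset":[0,0,0],"rot":[0,0,0]},{"jaw":0.85,"offset":[0,0,0],"rot":[0,0,0]},{"jaw":0.85,"offset":[0,0,0],"rot":[0,0,0]}]
end [525.8 107.1 169.5]
```

>>> apply_moves([
  {"jaw": 0.85,"offset": [17,23,1],"rot": [0.3,0.4,8.9]},
  {"jaw": 0.85,"offset": [20,20,1],"rot": [0.3,0.4,8.9]},
  {"jaw": 0.85,"offset": [23,17,1],"rot": [0.3,0.4,8.9]},
  {"jaw": 0.85,"offset": [25,13,2],"rot": [0.3,0.4,8.8]},
  {"jaw": 0.85,"offset": [26,9,2],"rot": [0.3,0.4,8.9]},
])

```text
time_s: 31.75
eef_pos: [0.5609, 0.0329, 0.1763]
eef_rot: [0.012, 0.464, 0.886, -0.002]
wrist_force: [0.7, 0.0, 0.1]
opening: 0.847
grasp_force: 0.0
```

>>> apply_moves([
  {"jaw": 0.85,"offset": [27,5,2],"rot": [0.2,0.4,8.8]},
  {"jaw": 0.85,"offset": [28,0,2],"rot": [0.3,0.4,8.9]},
  {"jaw": 0.85,"offset": [28,-4,2],"rot": [0.2,0.4,8.8]},
  {"jaw": 0.85,"offset": [0,0,0],"rot": [0,0,0]},
  {"jaw": 0.85,"offset": [0,0,0],"rot": [0,0,0]},
])

```text
time_s: 32.38
eef_pos: [0.526, 0.1072, 0.1695]
eef_rot: [0.001, 0.652, 0.758, 0.0]
wrist_force: [0.3, 0.7, -0.6]
opening: 0.848
grasp_force: 0.0
```

>>> apply_moves([
  {"jaw": 0.85,"offset": [0,0,0],"rot": [0,0,0]},
  {"jaw": 0.85,"offset": [0,0,0],"rot": [0,0,0]},
  {"jaw": 0.85,"offset": [0,0,0],"rot": [0,0,0]},
  {"jaw": 0.85,"offset": [0,0,0],"rot": [0,0,0]},
  {"jaw": 0.85,"offset": [0,0,0],"rot": [0,0,0]},
])

```text
time_s: 33.0
eef_pos: [0.5257, 0.1076, 0.1694]
eef_rot: [0.0, 0.653, 0.758, 0.0]
wrist_force: [0.3, 0.8, 0.3]
opening: 0.849
grasp_force: 0.0
```

```bash
python3 - <<'E'
from h import *
pick(523.4,126.8)
E
```

```text
t 33.0 p [525.7 107.6 169.4] yaw 98.5 z [ 0.001  0.    -1.   ] q6 -0.17 F [0.3 0.8 0.3] op 0.849 g 0.0
ingot [523.9 126.3] size 130 47 yaw 98.6 slope -0.094 z 29.7
[{"jaw":0.85,"offset":[9,0,40],"rot":[0,0,0]},{"jaw":0.85,"offset":[10,1,39],"rot":[0,0,0]},{"jaw":0.85,"offset":[0,0,29],"rot":[0,0,0]},{"jaw":0.85,"offset":[0,0,29],"rot":[0,0,0]},{"jaw":0.85,"offset":[0,0,28],"rot":[0,0,0]}]
[{"jaw":0.85,"offset":[0,0,0],"rot":[0,0,0]},{"jaw":0,"offset":[0,0,0],"rot":[0,0,0]},{"jaw":0,"offset":[0,0,0],"rot":[0,0,0]},{"jaw":0,"offset":[0,0,0],"rot":[0,0,0]},{"jaw":0,"offset":[0,0,0],"rot":[0,0,0]}]
[{"jaw":0,"offset":[0,0,-22],"rot":[0,0,0]},{"jaw":0,"offset":[0,0,-22],"rot":[0,0,0]},{"jaw":0,"offset":[0,0,-22],"rot":[0,0,0]},{"jaw":0,"offset":[0,0,-35],"rot":[0,0,0]},{"jaw":0,"offset":[0,0,-35],"rot":[0,0,0]}]
[{"jaw":0,"offset":[0,0,0],"rot":[0,0,0]},{"jaw":0,"offset":[0,0,0],"rot":[0,0,0]},{"jaw":0,"offset":[0,0,0],"rot":[0,0,0]},{"jaw":0,"offset":[0,0,0],"rot":[0,0,0]},{"jaw":0,"offset":[0,0,0],"rot":[0,0,0]}]
end [523.9 126.6 140.4]
```

>>> apply_moves([
  {"jaw": 0.85,"offset": [9,0,40],"rot": [0,0,0]},
  {"jaw": 0.85,"offset": [10,1,39],"rot": [0,0,0]},
  {"jaw": 0.85,"offset": [0,0,29],"rot": [0,0,0]},
  {"jaw": 0.85,"offset": [0,0,29],"rot": [0,0,0]},
  {"jaw": 0.85,"offset": [0,0,28],"rot": [0,0,0]},
])

```text
time_s: 33.67
eef_pos: [0.524, 0.1267, 0.0035]
eef_rot: [0.0, 0.653, 0.758, 0.0]
wrist_force: [-0.9, 0.6, 0.5]
opening: 0.852
grasp_force: 0.0
```

>>> apply_moves([
  {"jaw": 0.85,"offset": [0,0,0],"rot": [0,0,0]},
  {"jaw": 0,"offset": [0,0,0],"rot": [0,0,0]},
  {"jaw": 0,"offset": [0,0,0],"rot": [0,0,0]},
  {"jaw": 0,"offset": [0,0,0],"rot": [0,0,0]},
  {"jaw": 0,"offset": [0,0,0],"rot": [0,0,0]},
])

```text
time_s: 34.3
eef_pos: [0.5254, 0.1266, 0.0061]
eef_rot: [0.001, 0.653, 0.758, 0.001]
wrist_force: [-0.8, -1.3, 6.8]
opening: 0.525
grasp_force: 64.3
```

>>> apply_moves([
  {"jaw": 0,"offset": [0,0,-22],"rot": [0,0,0]},
  {"jaw": 0,"offset": [0,0,-22],"rot": [0,0,0]},
  {"jaw": 0,"offset": [0,0,-22],"rot": [0,0,0]},
  {"jaw": 0,"offset": [0,0,-35],"rot": [0,0,0]},
  {"jaw": 0,"offset": [0,0,-35],"rot": [0,0,0]},
])

```text
time_s: 34.92
eef_pos: [0.523, 0.1266, 0.141]
eef_rot: [-0.0, 0.653, 0.758, -0.0]
wrist_force: [-0.2, 0.2, -3.2]
opening: 0.53
grasp_force: 63.0
```

>>> apply_moves([
  {"jaw": 0,"offset": [0,0,0],"rot": [0,0,0]},
  {"jaw": 0,"offset": [0,0,0],"rot": [0,0,0]},
  {"jaw": 0,"offset": [0,0,0],"rot": [0,0,0]},
  {"jaw": 0,"offset": [0,0,0],"rot": [0,0,0]},
  {"jaw": 0,"offset": [0,0,0],"rot": [0,0,0]},
])

```text
time_s: 35.55
eef_pos: [0.5235, 0.1265, 0.1397]
eef_rot: [-0.0, 0.653, 0.758, -0.0]
wrist_force: [-0.6, 0.3, -3.4]
opening: 0.526
grasp_force: 63.3
```

```bash
python3 - <<'E'
from h import *
carry(2,79.4,0)
E
```

```text
t 35.55 p [523.5 126.5 139.7] yaw 98.5 z [-0.001  0.    -1.   ] q6 -0.13 F [-0.6  0.3 -3.4] op 0.526 g 63.3
hand n 13360 slope deg 5.52 top z at x=0 -23.8 range [[14.6, -23.0, -23.0], [65.6, 21.8, -16.2]] yaw err [np.float64(-0.001), np.float64(-0.002)]
[{"jaw":0,"offset":[-39,11,-9],"rot":[0,0,3.2]},{"jaw":0,"offset":[-38,13,-10],"rot":[0,0,3.2]},{"jaw":0,"offset":[-38,15,-9],"rot":[0,0,3.2]},{"jaw":0,"offset":[-37,17,-10],"rot":[0,0,3.2]},{"jaw":0,"offset":[-35,19,-9],"rot":[0,0,3.2]}]
[{"jaw":0,"offset":[-35,20,-10],"rot":[0,0,3.1]},{"jaw":0,"offset":[0,0,0],"rot":[0,0,0]},{"jaw":0,"offset":[0,0,0],"rot":[0,0,0]},{"jaw":0,"offset":[0,0,0],"rot":[0,0,0]},{"jaw":0,"offset":[0,0,0],"rot":[0,0,0]}]
end [621.2 -95.4 197.5]
```

>>> apply_moves([
  {"jaw": 0,"offset": [-39,11,-9],"rot": [0,0,3.2]},
  {"jaw": 0,"offset": [-38,13,-10],"rot": [0,0,3.2]},
  {"jaw": 0,"offset": [-38,15,-9],"rot": [0,0,3.2]},
  {"jaw": 0,"offset": [-37,17,-10],"rot": [0,0,3.2]},
  {"jaw": 0,"offset": [-35,19,-9],"rot": [0,0,3.2]},
])

```text
time_s: 36.22
eef_pos: [0.6064, -0.0594, 0.1877]
eef_rot: [0.0, 0.752, 0.659, 0.0]
wrist_force: [0.4, 0.6, -3.6]
opening: 0.528
grasp_force: 63.0
```

>>> apply_moves([
  {"jaw": 0,"offset": [-35,20,-10],"rot": [0,0,3.1]},
  {"jaw": 0,"offset": [0,0,0],"rot": [0,0,0]},
  {"jaw": 0,"offset": [0,0,0],"rot": [0,0,0]},
  {"jaw": 0,"offset": [0,0,0],"rot": [0,0,0]},
  {"jaw": 0,"offset": [0,0,0],"rot": [0,0,0]},
])

```text
time_s: 36.85
eef_pos: [0.6208, -0.0943, 0.1972]
eef_rot: [-0.0, 0.769, 0.639, 0.0]
wrist_force: [0.5, -0.5, -4.1]
opening: 0.527
grasp_force: 63.2
```

```bash
sed -i 's/(lv+top)+1.0/(lv+top)+1.6/' h.py; python3 - <<'E'
from h import *
st(); inhand(); lower(2,79.4,0,-23.8)
E
```

```text
t 36.85 p [620.8 -94.3 197.2] yaw 79.5 z [ 0.  0. -1.] q6 -0.16 F [ 0.5 -0.5 -4.1] op 0.527 g 63.2
hand n 13342 slope deg 5.47 top z at x=0 -23.7 range [[14.6, -23.0, -22.9], [65.6, 21.8, -16.3]] yaw err [np.float64(-0.0), np.float64(-0.001)]
[{"jaw":0,"offset":[0,0,24],"rot":[0,0,0]},{"jaw":0,"offset":[0,0,24],"rot":[0,0,0]},{"jaw":0,"offset":[0,0,8],"rot":[0,0,0]},{"jaw":0,"offset":[0,0,8],"rot":[0,0,0]},{"jaw":0,"offset":[0,0,9],"rot":[0,0,0]}]
[{"jaw":0,"offset":[0,0,0],"rot":[0,0,0]},{"jaw":0,"offset":[0,0,0],"rot":[0,0,0]},{"jaw":0,"offset":[0,0,0],"rot":[0,0,0]},{"jaw":0,"offset":[0,0,0],"rot":[0,0,0]},{"jaw":0,"offset":[0,0,0],"rot":[0,0,0]}]
end [621.3 -95.4 124.5]
[{"jaw":0.75,"offset":[0,0,0],"rot":[0,0,0]},{"jaw":0.75,"offset":[0,0,0],"rot":[0,0,0]},{"jaw":0.75,"offset":[0,0,0],"rot":[0,0,0]},{"jaw":0.75,"offset":[0,0,-32],"rot":[0,0,0]},{"jaw":0.75,"offset":[0,0,-32],"rot":[0,0,0]}]
[{"jaw":0.75,"offset":[0,0,-31],"rot":[0,0,0]},{"jaw":0.75,"offset":[0,0,0],"rot":[0,0,0]},{"jaw":0.75,"offset":[0,0,0],"rot":[0,0,0]},{"jaw":0.75,"offset":[0,0,0],"rot":[0,0,0]},{"jaw":0.75,"offset":[0,0,0],"rot":[0,0,0]}]
end [621.2 -95.4 219.5]
```

>>> apply_moves([
  {"jaw": 0,"offset": [0,0,24],"rot": [0,0,0]},
  {"jaw": 0,"offset": [0,0,24],"rot": [0,0,0]},
  {"jaw": 0,"offset": [0,0,8],"rot": [0,0,0]},
  {"jaw": 0,"offset": [0,0,8],"rot": [0,0,0]},
  {"jaw": 0,"offset": [0,0,9],"rot": [0,0,0]},
])

```text
time_s: 37.52
eef_pos: [0.622, -0.0955, 0.1251]
eef_rot: [0.001, 0.769, 0.639, 0.001]
wrist_force: [0.9, -0.6, -4.0]
opening: 0.524
grasp_force: 62.9
```

>>> apply_moves([
  {"jaw": 0,"offset": [0,0,0],"rot": [0,0,0]},
  {"jaw": 0,"offset": [0,0,0],"rot": [0,0,0]},
  {"jaw": 0,"offset": [0,0,0],"rot": [0,0,0]},
  {"jaw": 0,"offset": [0,0,0],"rot": [0,0,0]},
  {"jaw": 0,"offset": [0,0,0],"rot": [0,0,0]},
])

```text
time_s: 38.15
eef_pos: [0.6213, -0.0954, 0.1246]
eef_rot: [0.0, 0.769, 0.639, 0.0]
wrist_force: [-0.2, -0.2, -2.6]
opening: 0.524
grasp_force: 63.2
```

>>> apply_moves([
  {"jaw": 0.75,"offset": [0,0,0],"rot": [0,0,0]},
  {"jaw": 0.75,"offset": [0,0,0],"rot": [0,0,0]},
  {"jaw": 0.75,"offset": [0,0,0],"rot": [0,0,0]},
  {"jaw": 0.75,"offset": [0,0,-32],"rot": [0,0,0]},
  {"jaw": 0.75,"offset": [0,0,-32],"rot": [0,0,0]},
])

```text
time_s: 38.78
eef_pos: [0.6209, -0.0953, 0.189]
eef_rot: [-0.0, 0.769, 0.639, 0.0]
wrist_force: [0.7, -0.7, 0.3]
opening: 0.75
grasp_force: 0.0
```

>>> apply_moves([
  {"jaw": 0.75,"offset": [0,0,-31],"rot": [0,0,0]},
  {"jaw": 0.75,"offset": [0,0,0],"rot": [0,0,0]},
  {"jaw": 0.75,"offset": [0,0,0],"rot": [0,0,0]},
  {"jaw": 0.75,"offset": [0,0,0],"rot": [0,0,0]},
  {"jaw": 0.75,"offset": [0,0,0],"rot": [0,0,0]},
])

```text
time_s: 39.4
eef_pos: [0.6206, -0.0953, 0.2182]
eef_rot: [-0.001, 0.769, 0.639, -0.0]
wrist_force: [-0.8, -0.9, -0.3]
opening: 0.752
grasp_force: 0.0
```

```bash
python3 - <<'E'
from h import *
st(); column(3)
plan([(530,295,170,82,.85),('wait',4,.85)])
E
```

```text
t 39.4 p [620.6 -95.3 218.2] yaw 79.4 z [-0.001  0.001 -1.   ] q6 -0.16 F [-0.8 -0.9 -0.3] op 0.752 g 0.0
column top [620.6 -95.6] size 131 47 yaw 79.4 slope -5.41 side -0.0 z mid 147.2
[{"jaw":0.85,"offset":[41,-18,5],"rot":[0,0,-0.3]},{"jaw":0.85,"offset":[41,-18,6],"rot":[0,0,-0.3]},{"jaw":0.85,"offset":[41,-17,5],"rot":[0,0,-0.3]},{"jaw":0.85,"offset":[41,-17,6],"rot":[0,0,-0.3]},{"jaw":0.85,"offset":[41,-17,5],"rot":[0,0,-0.3]}]
[{"jaw":0.85,"offset":[41,-17,6],"rot":[0,0,-0.3]},{"jaw":0.85,"offset":[41,-17,5],"rot":[0,0,-0.3]},{"jaw":0.85,"offset":[42,-16,6],"rot":[0,0,-0.2]},{"jaw":0.85,"offset":[41,-17,5],"rot":[0,0,-0.3]},{"jaw":0.85,"offset":[0,0,0],"rot":[0,0,0]}]
[{"jaw":0.85,"offset":[0,0,0],"rot":[0,0,0]},{"jaw":0.85,"offset":[0,0,0],"rot":[0,0,0]},{"jaw":0.85,"offset":[0,0,0],"rot":[0,0,0]},{"jaw":0.85,"offset":[0,0,0],"rot":[0,0,0]},{"jaw":0.85,"offset":[0,0,0],"rot":[0,0,0]}]
end [529.8 294.8 170.5]
```

>>> apply_moves([
  {"jaw": 0.85,"offset": [41,-18,5],"rot": [0,0,-0.3]},
  {"jaw": 0.85,"offset": [41,-18,6],"rot": [0,0,-0.3]},
  {"jaw": 0.85,"offset": [41,-17,5],"rot": [0,0,-0.3]},
  {"jaw": 0.85,"offset": [41,-17,6],"rot": [0,0,-0.3]},
  {"jaw": 0.85,"offset": [41,-17,5],"rot": [0,0,-0.3]},
])

```text
time_s: 40.08
eef_pos: [0.5705, 0.1229, 0.1919]
eef_rot: [0.0, 0.761, 0.649, 0.0]
wrist_force: [0.9, 0.2, 0.1]
opening: 0.851
grasp_force: 0.0
```

>>> apply_moves([
  {"jaw": 0.85,"offset": [41,-17,6],"rot": [0,0,-0.3]},
  {"jaw": 0.85,"offset": [41,-17,5],"rot": [0,0,-0.3]},
  {"jaw": 0.85,"offset": [42,-16,6],"rot": [0,0,-0.2]},
  {"jaw": 0.85,"offset": [41,-17,5],"rot": [0,0,-0.3]},
  {"jaw": 0.85,"offset": [0,0,0],"rot": [0,0,0]},
])

```text
time_s: 40.7
eef_pos: [0.5281, 0.2974, 0.1695]
eef_rot: [-0.0, 0.753, 0.658, -0.0]
wrist_force: [0.6, 0.1, -0.2]
opening: 0.849
grasp_force: 0.0
```

>>> apply_moves([
  {"jaw": 0.85,"offset": [0,0,0],"rot": [0,0,0]},
  {"jaw": 0.85,"offset": [0,0,0],"rot": [0,0,0]},
  {"jaw": 0.85,"offset": [0,0,0],"rot": [0,0,0]},
  {"jaw": 0.85,"offset": [0,0,0],"rot": [0,0,0]},
  {"jaw": 0.85,"offset": [0,0,0],"rot": [0,0,0]},
])

```text
time_s: 41.32
eef_pos: [0.5299, 0.2945, 0.1706]
eef_rot: [0.0, 0.755, 0.656, 0.0]
wrist_force: [-0.1, -0.3, -0.6]
opening: 0.848
grasp_force: 0.0
```

```bash
python3 - <<'E'
from h import *
pick(532.4,314.8)
E
```

```text
t 41.33 p [529.9 294.5 170.6] yaw 82.0 z [ 0.001  0.    -1.   ] q6 0.45 F [-0.1 -0.3 -0.6] op 0.848 g 0.0
ingot [531.7 315.3] size 129 47 yaw 82.3 slope 0.091 z 30.5
[{"jaw":0.85,"offset":[10,-1,40],"rot":[0,0,-0.2]},{"jaw":0.85,"offset":[11,0,40],"rot":[0,0,0]},{"jaw":0.85,"offset":[0,0,29],"rot":[0,0,0]},{"jaw":0.85,"offset":[0,0,29],"rot":[0,0,0]},{"jaw":0.85,"offset":[0,0,28],"rot":[0,0,0]}]
[{"jaw":0.85,"offset":[0,0,0],"rot":[0,0,0]},{"jaw":0,"offset":[0,0,0],"rot":[0,0,0]},{"jaw":0,"offset":[0,0,0],"rot":[0,0,0]},{"jaw":0,"offset":[0,0,0],"rot":[0,0,0]},{"jaw":0,"offset":[0,0,0],"rot":[0,0,0]}]
[{"jaw":0,"offset":[0,0,-22],"rot":[0,0,0]},{"jaw":0,"offset":[0,0,-22],"rot":[0,0,0]},{"jaw":0,"offset":[0,0,-22],"rot":[0,0,0]},{"jaw":0,"offset":[0,0,-35],"rot":[0,0,0]},{"jaw":0,"offset":[0,0,-35],"rot":[0,0,0]}]
[{"jaw":0,"offset":[0,0,0],"rot":[0,0,0]},{"jaw":0,"offset":[0,0,0],"rot":[0,0,0]},{"jaw":0,"offset":[0,0,0],"rot":[0,0,0]},{"jaw":0,"offset":[0,0,0],"rot":[0,0,0]},{"jaw":0,"offset":[0,0,0],"rot":[0,0,0]}]
end [531.8 315.6 140.5]
```

>>> apply_moves([
  {"jaw": 0.85,"offset": [10,-1,40],"rot": [0,0,-0.2]},
  {"jaw": 0.85,"offset": [11,0,40],"rot": [0,0,0]},
  {"jaw": 0.85,"offset": [0,0,29],"rot": [0,0,0]},
  {"jaw": 0.85,"offset": [0,0,29],"rot": [0,0,0]},
  {"jaw": 0.85,"offset": [0,0,28],"rot": [0,0,0]},
])

```text
time_s: 42.0
eef_pos: [0.5318, 0.3159, 0.0035]
eef_rot: [0.0, 0.754, 0.657, 0.0]
wrist_force: [0.2, -1.2, -0.2]
opening: 0.849
grasp_force: 0.0
```

>>> apply_moves([
  {"jaw": 0.85,"offset": [0,0,0],"rot": [0,0,0]},
  {"jaw": 0,"offset": [0,0,0],"rot": [0,0,0]},
  {"jaw": 0,"offset": [0,0,0],"rot": [0,0,0]},
  {"jaw": 0,"offset": [0,0,0],"rot": [0,0,0]},
  {"jaw": 0,"offset": [0,0,0],"rot": [0,0,0]},
])

```text
time_s: 42.62
eef_pos: [0.5331, 0.3163, 0.0064]
eef_rot: [0.001, 0.754, 0.657, 0.002]
wrist_force: [-1.9, 0.3, 7.1]
opening: 0.523
grasp_force: 65.0
```

>>> apply_moves([
  {"jaw": 0,"offset": [0,0,-22],"rot": [0,0,0]},
  {"jaw": 0,"offset": [0,0,-22],"rot": [0,0,0]},
  {"jaw": 0,"offset": [0,0,-22],"rot": [0,0,0]},
  {"jaw": 0,"offset": [0,0,-35],"rot": [0,0,0]},
  {"jaw": 0,"offset": [0,0,-35],"rot": [0,0,0]},
])

```text
time_s: 43.25
eef_pos: [0.5311, 0.3155, 0.1421]
eef_rot: [0.0, 0.754, 0.657, -0.0]
wrist_force: [0.3, 0.2, -4.1]
opening: 0.531
grasp_force: 63.8
```

>>> apply_moves([
  {"jaw": 0,"offset": [0,0,0],"rot": [0,0,0]},
  {"jaw": 0,"offset": [0,0,0],"rot": [0,0,0]},
  {"jaw": 0,"offset": [0,0,0],"rot": [0,0,0]},
  {"jaw": 0,"offset": [0,0,0],"rot": [0,0,0]},
  {"jaw": 0,"offset": [0,0,0],"rot": [0,0,0]},
])

```text
time_s: 43.88
eef_pos: [0.5313, 0.3156, 0.1396]
eef_rot: [-0.0, 0.754, 0.657, -0.0]
wrist_force: [0.0, -0.1, -4.3]
opening: 0.526
grasp_force: 64.0
```

```bash
cat >> h.py <<'E'
def carry(n,yaw,up):
    "up: upper of its pair -> tilt so that its top comes out level"
    st(); s=inhand(); z=57+30*n; tilt=round(s,1) if up else round(s-5.3,1) if s>0 else round(s+5.3,1)
    if not up and abs(tilt)<.5: tilt=0
    print('tilt',tilt); plan([(621.5,-95,z+80,yaw,0,tilt),('wait',4,0)])
_ih=inhand
def inhand(dump=None):
    im,W=wrist(dump); p,r,_,_=state(); T=r.inv().apply((W-p).reshape(-1,3)).reshape(W.shape)
    m=(np.abs(T[...,0]-10)<80)&(np.abs(T[...,1])<26)&(T[...,2]<-12)&(T[...,2]>-50)&(T[...,0]>14); Q=T[m]
    k=np.polyfit(Q[:,0],Q[:,2],1); mm=np.percentile(Q,[1,99],axis=0).round(1); s=np.degrees(np.arctan(k[0]))
    print('hand n',len(Q),'slope',s.round(2),'top z at x=0',k[1].round(1),'range',mm.tolist()); return s
E
python3 - <<'E'
from h import *
carry(3,79.4,True)
E
```

```text
t 43.88 p [531.3 315.6 139.6] yaw 82.2 z [-0.001 -0.    -1.   ] q6 0.48 F [ 0.  -0.1 -4.3] op 0.526 g 64.0
hand n 13819 slope -2.91 top z at x=0 -24.7 range [[14.7, -23.1, -29.8], [64.1, 21.5, -19.0]]
tilt -2.9
[{"jaw":0,"offset":[-39,14,-9],"rot":[0,-0.3,0.3]},{"jaw":0,"offset":[-39,15,-8],"rot":[0,-0.3,0.3]},{"jaw":0,"offset":[-39,15,-8],"rot":[0,-0.3,0.3]},{"jaw":0,"offset":[-40,15,-8],"rot":[0,-0.3,0.3]},{"jaw":0,"offset":[-39,15,-8],"rot":[0,-0.3,0.3]}]
[{"jaw":0,"offset":[-39,16,-8],"rot":[0,-0.3,0.3]},{"jaw":0,"offset":[-40,16,-7],"rot":[0,-0.3,0.2]},{"jaw":0,"offset":[-39,16,-7],"rot":[0,-0.3,0.3]},{"jaw":0,"offset":[-39,16,-7],"rot":[0,-0.3,0.2]},{"jaw":0,"offset":[-40,16,-7],"rot":[0,-0.2,0.3]}]
[{"jaw":0,"offset":[0,0,0],"rot":[0,0,0]},{"jaw":0,"offset":[0,0,0],"rot":[0,0,0]},{"jaw":0,"offset":[0,0,0],"rot":[0,0,0]},{"jaw":0,"offset":[0,0,0],"rot":[0,0,0]},{"jaw":0,"offset":[0,0,0],"rot":[0,0,0]}]
end [621.7 -95.1 226.8]
```

```bash
sed -i 's/T\[...,0\]>14); Q/T[...,0]>14)\&(T[...,0]<58); Q/' h.py; python3 - <<'E'
from h import *
pickle.dump((np.array([531.8,315.6,140.5]),pose(82.3)),open('c.pkl','wb'))
carry(3,79.4,True)
E
```

```text
t 43.92 p [531.5 315.7 139.8] yaw 82.2 z [-0. -0. -1.] q6 0.48 F [-0.  -0.6 -3.5] op 0.526 g 64.0
hand n 11464 slope -5.9 top z at x=0 -23.2 range [[14.5, -23.0, -29.8], [57.6, 21.6, -24.1]]
tilt -5.9
[{"jaw":0,"offset":[-39,14,-9],"rot":[0,-0.6,0.3]},{"jaw":0,"offset":[-40,15,-8],"rot":[0,-0.6,0.3]},{"jaw":0,"offset":[-40,15,-8],"rot":[0,-0.6,0.3]},{"jaw":0,"offset":[-39,15,-7],"rot":[0,-0.6,0.3]},{"jaw":0,"offset":[-40,15,-7],"rot":[0,-0.6,0.3]}]
[{"jaw":0,"offset":[-39,15,-7],"rot":[0,-0.6,0.3]},{"jaw":0,"offset":[-39,16,-6],"rot":[0,-0.6,0.3]},{"jaw":0,"offset":[-40,16,-6],"rot":[0,-0.6,0.3]},{"jaw":0,"offset":[-39,16,-5],"rot":[0,-0.6,0.2]},{"jaw":0,"offset":[-40,16,-5],"rot":[0,-0.5,0.3]}]
[{"jaw":0,"offset":[0,0,0],"rot":[0,0,0]},{"jaw":0,"offset":[0,0,0],"rot":[0,0,0]},{"jaw":0,"offset":[0,0,0],"rot":[0,0,0]},{"jaw":0,"offset":[0,0,0],"rot":[0,0,0]},{"jaw":0,"offset":[0,0,0],"rot":[0,0,0]}]
end [621.3 -95.2 227.1]
```

>>> apply_moves([
  {"jaw": 0,"offset": [-39,14,-9],"rot": [0,-0.6,0.3]},
  {"jaw": 0,"offset": [-40,15,-8],"rot": [0,-0.6,0.3]},
  {"jaw": 0,"offset": [-40,15,-8],"rot": [0,-0.6,0.3]},
  {"jaw": 0,"offset": [-39,15,-7],"rot": [0,-0.6,0.3]},
  {"jaw": 0,"offset": [-40,15,-7],"rot": [0,-0.5,0.3]},
])

```text
time_s: 44.6
eef_pos: [0.5763, 0.1086, 0.184]
eef_rot: [0.017, 0.762, 0.647, -0.019]
wrist_force: [0.9, 0.8, -4.2]
opening: 0.529
grasp_force: 63.9
```

>>> apply_moves([
  {"jaw": 0,"offset": [-39,15,-7],"rot": [0,-0.5,0.3]},
  {"jaw": 0,"offset": [-39,16,-6],"rot": [0,-0.5,0.3]},
  {"jaw": 0,"offset": [-40,16,-6],"rot": [0,-0.5,0.3]},
  {"jaw": 0,"offset": [-39,16,-5],"rot": [0,-0.5,0.2]},
  {"jaw": 0,"offset": [-40,16,-5],"rot": [0,-0.5,0.3]},
])

```text
time_s: 45.22
eef_pos: [0.6206, -0.0966, 0.2263]
eef_rot: [0.031, 0.769, 0.637, -0.035]
wrist_force: [0.8, 0.6, -4.9]
opening: 0.521
grasp_force: 63.9
```

>>> apply_moves([
  {"jaw": 0,"offset": [0,0,0],"rot": [0,0,0]},
  {"jaw": 0,"offset": [0,0,0],"rot": [0,0,0]},
  {"jaw": 0,"offset": [0,0,0],"rot": [0,0,0]},
  {"jaw": 0,"offset": [0,0,0],"rot": [0,0,0]},
  {"jaw": 0,"offset": [0,0,0],"rot": [0,0,0]},
])

```text
time_s: 45.85
eef_pos: [0.6203, -0.0947, 0.226]
eef_rot: [0.031, 0.769, 0.638, -0.035]
wrist_force: [0.9, 0.1, -3.2]
opening: 0.52
grasp_force: 63.9
```

```bash
python3 - <<'E'
from h import *
st(); inhand()
p,r,_,_=state(); pickle.dump((p,r),open('c.pkl','wb'))
lower(3,79.4,-5.4,-23.3)
E
```

```text
t 45.85 p [620.3 -94.7 226. ] yaw 79.3 z [-0.014 -0.093 -0.996] q6 -0.09 F [ 0.9  0.1 -3.2] op 0.52 g 63.9
hand n 11416 slope -5.86 top z at x=0 -23.3 range [[14.5, -23.0, -29.9], [57.6, 21.7, -24.3]]
[{"jaw":0,"offset":[2,1,23],"rot":[0,0,0]},{"jaw":0,"offset":[2,0,23],"rot":[0.2,0,0]},{"jaw":0,"offset":[1,0,8],"rot":[0,0,0]},{"jaw":0,"offset":[1,0,8],"rot":[0,0,0]},{"jaw":0,"offset":[0,0,9],"rot":[0,0,0]}]
[{"jaw":0,"offset":[0,0,0],"rot":[0,0,0]},{"jaw":0,"offset":[0,0,0],"rot":[0,0,0]},{"jaw":0,"offset":[0,0,0],"rot":[0,0,0]},{"jaw":0,"offset":[0,0,0],"rot":[0,0,0]},{"jaw":0,"offset":[0,0,0],"rot":[0,0,0]}]
end [621.4 -95.7 154.8]
[{"jaw":0.75,"offset":[0,0,0],"rot":[0,0,0]},{"jaw":0.75,"offset":[0,0,0],"rot":[0,0,0]},{"jaw":0.75,"offset":[0,0,0],"rot":[0,0,0]},{"jaw":0.75,"offset":[-3,0,-32],"rot":[0,0,0]},{"jaw":0.75,"offset":[-3,0,-32],"rot":[0,0,0]}]
[{"jaw":0.75,"offset":[-3,0,-31],"rot":[0,0,0]},{"jaw":0.75,"offset":[0,0,0],"rot":[0,0,0]},{"jaw":0.75,"offset":[0,0,0],"rot":[0,0,0]},{"jaw":0.75,"offset":[0,0,0],"rot":[0,0,0]},{"jaw":0.75,"offset":[0,0,0],"rot":[0,0,0]}]
end [621.4 -95.8 250.3]
```

>>> apply_moves([
  {"jaw": 0,"offset": [2,1,23],"rot": [0,0,0]},
  {"jaw": 0,"offset": [2,0,23],"rot": [0.2,0,0]},
  {"jaw": 0,"offset": [1,0,8],"rot": [0,0,0]},
  {"jaw": 0,"offset": [1,0,8],"rot": [0,0,0]},
  {"jaw": 0,"offset": [0,0,9],"rot": [0,0,0]},
])

```text
time_s: 46.52
eef_pos: [0.622, -0.0964, 0.1554]
eef_rot: [0.031, 0.769, 0.637, -0.036]
wrist_force: [-0.3, -0.2, -4.0]
opening: 0.522
grasp_force: 63.7
```

>>> apply_moves([
  {"jaw": 0,"offset": [0,0,0],"rot": [0,0,0]},
  {"jaw": 0,"offset": [0,0,0],"rot": [0,0,0]},
  {"jaw": 0,"offset": [0,0,0],"rot": [0,0,0]},
  {"jaw": 0,"offset": [0,0,0],"rot": [0,0,0]},
  {"jaw": 0,"offset": [0,0,0],"rot": [0,0,0]},
])

```text
time_s: 47.15
eef_pos: [0.6214, -0.0963, 0.155]
eef_rot: [0.03, 0.769, 0.637, -0.036]
wrist_force: [0.7, -0.3, -3.9]
opening: 0.527
grasp_force: 63.8
```

>>> apply_moves([
  {"jaw": 0.75,"offset": [0,0,0],"rot": [0,0,0]},
  {"jaw": 0.75,"offset": [0,0,0],"rot": [0,0,0]},
  {"jaw": 0.75,"offset": [0,0,0],"rot": [0,0,0]},
  {"jaw": 0.75,"offset": [-3,0,-32],"rot": [0,0,0]},
  {"jaw": 0.75,"offset": [-3,0,-32],"rot": [0,0,0]},
])

```text
time_s: 47.78
eef_pos: [0.6212, -0.0962, 0.2196]
eef_rot: [0.03, 0.769, 0.637, -0.037]
wrist_force: [0.5, 0.5, 0.0]
opening: 0.751
grasp_force: 0.0
```

>>> apply_moves([
  {"jaw": 0.75,"offset": [-3,0,-31],"rot": [0,0,0]},
  {"jaw": 0.75,"offset": [0,0,0],"rot": [0,0,0]},
  {"jaw": 0.75,"offset": [0,0,0],"rot": [0,0,0]},
  {"jaw": 0.75,"offset": [0,0,0],"rot": [0,0,0]},
  {"jaw": 0.75,"offset": [0,0,0],"rot": [0,0,0]},
])

```text
time_s: 48.4
eef_pos: [0.6209, -0.0962, 0.249]
eef_rot: [0.029, 0.769, 0.637, -0.037]
wrist_force: [-0.1, -0.8, 0.0]
opening: 0.749
grasp_force: 0.0
```

```bash
python3 - <<'E'
from h import *
st(); column(4)
plan([(421,109,170,93,.85),('wait',4,.85)])
E
```

```text
t 48.4 p [620.9 -96.2 249. ] yaw 79.3 z [-0.02  -0.092 -0.996] q6 -0.09 F [-0.1 -0.8  0. ] op 0.749 g 0.0
column top [621.  -95.3] size 131 47 yaw 79.3 slope -0.09 side -0.02 z mid 177.3
[{"jaw":0.85,"offset":[24,-34,9],"rot":[0,0.8,-2]},{"jaw":0.85,"offset":[26,-33,10],"rot":[0,0.8,-1.9]},{"jaw":0.85,"offset":[26,-32,10],"rot":[0,0.7,-2]},{"jaw":0.85,"offset":[27,-31,10],"rot":[-0.2,0.8,-1.9]},{"jaw":0.85,"offset":[28,-30,11],"rot":[-0.2,0.7,-2]}]
[{"jaw":0.85,"offset":[29,-28,11],"rot":[0,0.8,-1.9]},{"jaw":0.85,"offset":[31,-28,11],"rot":[-0.3,0.7,-2]},{"jaw":0.85,"offset":[0,0,0],"rot":[0,0,0]},{"jaw":0.85,"offset":[0,0,0],"rot":[0,0,0]},{"jaw":0.85,"offset":[0,0,0],"rot":[0,0,0]}]
[{"jaw":0.85,"offset":[0,0,0],"rot":[0,0,0]},{"jaw":0.85,"offset":[0,0,0],"rot":[0,0,0]},{"jaw":0.85,"offset":[0,0,0],"rot":[0,0,0]},{"jaw":0.85,"offset":[0,0,0],"rot":[0,0,0]},{"jaw":0.85,"offset":[0,0,0],"rot":[0,0,0]}]
end [420.9 109.3 169.6]
```

>>> apply_moves([
  {"jaw": 0.85,"offset": [24,-34,9],"rot": [0,0.8,-2]},
  {"jaw": 0.85,"offset": [26,-33,10],"rot": [0,0.8,-1.9]},
  {"jaw": 0.85,"offset": [26,-32,10],"rot": [0,0.7,-2]},
  {"jaw": 0.85,"offset": [27,-31,10],"rot": [-0.2,0.8,-1.9]},
  {"jaw": 0.85,"offset": [28,-30,11],"rot": [-0.2,0.7,-2]},
])

```text
time_s: 49.08
eef_pos: [0.4762, 0.0503, 0.192]
eef_rot: [0.008, 0.712, 0.702, -0.011]
wrist_force: [-0.8, 0.8, -0.0]
opening: 0.848
grasp_force: 0.0
```

>>> apply_moves([
  {"jaw": 0.85,"offset": [29,-28,11],"rot": [0,0.8,-1.9]},
  {"jaw": 0.85,"offset": [31,-28,11],"rot": [-0.3,0.7,-2]},
  {"jaw": 0.85,"offset": [0,0,0],"rot": [0,0,0]},
  {"jaw": 0.85,"offset": [0,0,0],"rot": [0,0,0]},
  {"jaw": 0.85,"offset": [0,0,0],"rot": [0,0,0]},
])

```text
time_s: 49.7
eef_pos: [0.4222, 0.1083, 0.1701]
eef_rot: [0.001, 0.689, 0.725, 0.0]
wrist_force: [0.8, -0.5, -0.1]
opening: 0.85
grasp_force: 0.0
```

>>> apply_moves([
  {"jaw": 0.85,"offset": [0,0,0],"rot": [0,0,0]},
  {"jaw": 0.85,"offset": [0,0,0],"rot": [0,0,0]},
  {"jaw": 0.85,"offset": [0,0,0],"rot": [0,0,0]},
  {"jaw": 0.85,"offset": [0,0,0],"rot": [0,0,0]},
  {"jaw": 0.85,"offset": [0,0,0],"rot": [0,0,0]},
])

```text
time_s: 50.32
eef_pos: [0.421, 0.109, 0.1696]
eef_rot: [0.0, 0.688, 0.725, 0.0]
wrist_force: [-0.1, 0.2, -0.1]
opening: 0.848
grasp_force: 0.0
```

```bash
python3 - <<'E'
from h import *
pick(419.7,128.8)
E
```

```text
t 50.33 p [421.  109.  169.6] yaw 93.0 z [ 0.001 -0.    -1.   ] q6 -0.07 F [-0.1  0.2 -0.1] op 0.848 g 0.0
ingot [418.7 128. ] size 131 46 yaw 93.2 slope -0.095 z 29.6
[{"jaw":0.85,"offset":[10,-1,40],"rot":[0,0,0]},{"jaw":0.85,"offset":[9,0,40],"rot":[0,0,-0.3]},{"jaw":0.85,"offset":[0,0,29],"rot":[0,0,0]},{"jaw":0.85,"offset":[0,0,28],"rot":[0,0,0]},{"jaw":0.85,"offset":[0,0,29],"rot":[0,0,0]}]
[{"jaw":0.85,"offset":[0,0,0],"rot":[0,0,0]},{"jaw":0,"offset":[0,0,0],"rot":[0,0,0]},{"jaw":0,"offset":[0,0,0],"rot":[0,0,0]},{"jaw":0,"offset":[0,0,0],"rot":[0,0,0]},{"jaw":0,"offset":[0,0,0],"rot":[0,0,0]}]
[{"jaw":0,"offset":[0,0,-22],"rot":[0,0,0]},{"jaw":0,"offset":[0,0,-22],"rot":[0,0,0]},{"jaw":0,"offset":[0,0,-22],"rot":[0,0,0]},{"jaw":0,"offset":[0,0,-35],"rot":[0,0,0]},{"jaw":0,"offset":[0,0,-35],"rot":[0,0,0]}]
[{"jaw":0,"offset":[0,0,0],"rot":[0,0,0]},{"jaw":0,"offset":[0,0,0],"rot":[0,0,0]},{"jaw":0,"offset":[0,0,0],"rot":[0,0,0]},{"jaw":0,"offset":[0,0,0],"rot":[0,0,0]},{"jaw":0,"offset":[0,0,0],"rot":[0,0,0]}]
end [419.1 127.8 139.6]
```

>>> apply_moves([
  {"jaw": 0.85,"offset": [10,-1,40],"rot": [0,0,0]},
  {"jaw": 0.85,"offset": [9,0,40],"rot": [0,0,-0.3]},
  {"jaw": 0.85,"offset": [0,0,29],"rot": [0,0,0]},
  {"jaw": 0.85,"offset": [0,0,28],"rot": [0,0,0]},
  {"jaw": 0.85,"offset": [0,0,29],"rot": [0,0,0]},
])

```text
time_s: 51.0
eef_pos: [0.4194, 0.1279, 0.0028]
eef_rot: [0.001, 0.686, 0.727, 0.0]
wrist_force: [0.9, 0.1, -0.6]
opening: 0.848
grasp_force: 0.0
```

>>> apply_moves([
  {"jaw": 0.85,"offset": [0,0,0],"rot": [0,0,0]},
  {"jaw": 0,"offset": [0,0,0],"rot": [0,0,0]},
  {"jaw": 0,"offset": [0,0,0],"rot": [0,0,0]},
  {"jaw": 0,"offset": [0,0,0],"rot": [0,0,0]},
  {"jaw": 0,"offset": [0,0,0],"rot": [0,0,0]},
])

```text
time_s: 51.62
eef_pos: [0.4206, 0.1279, 0.0051]
eef_rot: [0.001, 0.687, 0.727, 0.001]
wrist_force: [-1.5, -0.3, 8.0]
opening: 0.524
grasp_force: 63.2
```

>>> apply_moves([
  {"jaw": 0,"offset": [0,0,-22],"rot": [0,0,0]},
  {"jaw": 0,"offset": [0,0,-22],"rot": [0,0,0]},
  {"jaw": 0,"offset": [0,0,-22],"rot": [0,0,0]},
  {"jaw": 0,"offset": [0,0,-35],"rot": [0,0,0]},
  {"jaw": 0,"offset": [0,0,-35],"rot": [0,0,0]},
])

```text
time_s: 52.25
eef_pos: [0.4184, 0.1278, 0.1405]
eef_rot: [0.0, 0.687, 0.727, -0.0]
wrist_force: [1.4, -0.0, -3.7]
opening: 0.531
grasp_force: 63.0
```

>>> apply_moves([
  {"jaw": 0,"offset": [0,0,0],"rot": [0,0,0]},
  {"jaw": 0,"offset": [0,0,0],"rot": [0,0,0]},
  {"jaw": 0,"offset": [0,0,0],"rot": [0,0,0]},
  {"jaw": 0,"offset": [0,0,0],"rot": [0,0,0]},
  {"jaw": 0,"offset": [0,0,0],"rot": [0,0,0]},
])

```text
time_s: 52.88
eef_pos: [0.4187, 0.1278, 0.1389]
eef_rot: [-0.0, 0.687, 0.727, -0.0]
wrist_force: [0.3, -0.6, -4.1]
opening: 0.524
grasp_force: 63.3
```

```bash
python3 - <<'E'
from h import *
carry(4,169.4,False)
E
```

```text
t 52.88 p [418.7 127.8 138.9] yaw 93.3 z [-0.001 -0.    -1.   ] q6 -0.03 F [ 0.3 -0.6 -4.1] op 0.524 g 63.3
hand n 11266 slope 5.25 top z at x=0 -24.7 range [[14.5, -23.0, -24.0], [57.6, 21.8, -18.6]]
tilt 0
[{"jaw":0,"offset":[-26,21,-13],"rot":[0,0,-8.5]},{"jaw":0,"offset":[-29,17,-13],"rot":[0,0,-8.5]},{"jaw":0,"offset":[-31,13,-13],"rot":[0,0,-8.4]},{"jaw":0,"offset":[-32,8,-13],"rot":[0,0,-8.5]},{"jaw":0,"offset":[-33,3,-13],"rot":[0,0,-8.4]}]
[{"jaw":0,"offset":[-34,-2,-13],"rot":[0,0,-8.5]},{"jaw":0,"offset":[-33,-7,-13],"rot":[0,0,-8.4]},{"jaw":0,"offset":[-31,-12,-13],"rot":[0,0,-8.5]},{"jaw":0,"offset":[-29,-16,-13],"rot":[0,0,-8.4]},{"jaw":0,"offset":[0,0,0],"rot":[0,0,0]}]
[{"jaw":0,"offset":[0,0,0],"rot":[0,0,0]},{"jaw":0,"offset":[0,0,0],"rot":[0,0,0]},{"jaw":0,"offset":[0,0,0],"rot":[0,0,0]},{"jaw":0,"offset":[0,0,0],"rot":[0,0,0]},{"jaw":0,"offset":[0,0,0],"rot":[0,0,0]}]
end [621.3 -94.9 256.8]
```

>>> apply_moves([
  {"jaw": 0,"offset": [-26,21,-13],"rot": [0,0,-8.5]},
  {"jaw": 0,"offset": [-29,17,-13],"rot": [0,0,-8.5]},
  {"jaw": 0,"offset": [-31,13,-13],"rot": [0,0,-8.4]},
  {"jaw": 0,"offset": [-32,8,-13],"rot": [0,0,-8.5]},
  {"jaw": 0,"offset": [-33,3,-13],"rot": [0,0,-8.4]},
])

```text
time_s: 53.55
eef_pos: [0.5323, 0.0041, 0.2048]
eef_rot: [0.0, 0.376, 0.927, -0.0]
wrist_force: [0.5, 0.2, -3.9]
opening: 0.527
grasp_force: 63.1
```

>>> apply_moves([
  {"jaw": 0,"offset": [-34,-2,-13],"rot": [0,0,-8.5]},
  {"jaw": 0,"offset": [-33,-7,-13],"rot": [0,0,-8.4]},
  {"jaw": 0,"offset": [-31,-12,-13],"rot": [0,0,-8.5]},
  {"jaw": 0,"offset": [-29,-16,-13],"rot": [0,0,-8.4]},
  {"jaw": 0,"offset": [0,0,0],"rot": [0,0,0]},
])

```text
time_s: 54.18
eef_pos: [0.6229, -0.0971, 0.2574]
eef_rot: [0.001, 0.093, 0.996, -0.001]
wrist_force: [-0.9, 0.1, -4.2]
opening: 0.526
grasp_force: 63.1
```

>>> apply_moves([
  {"jaw": 0,"offset": [0,0,0],"rot": [0,0,0]},
  {"jaw": 0,"offset": [0,0,0],"rot": [0,0,0]},
  {"jaw": 0,"offset": [0,0,0],"rot": [0,0,0]},
  {"jaw": 0,"offset": [0,0,0],"rot": [0,0,0]},
  {"jaw": 0,"offset": [0,0,0],"rot": [0,0,0]},
])

```text
time_s: 54.8
eef_pos: [0.6213, -0.0947, 0.2569]
eef_rot: [0.0, 0.092, 0.996, -0.0]
wrist_force: [-0.4, 0.5, -4.8]
opening: 0.526
grasp_force: 63.1
```

```bash
python3 - <<'E'
from h import *
st(); inhand(); lower(4,169.4,0,-24.7)
E
```

```text
t 54.8 p [621.3 -94.7 256.9] yaw 169.4 z [ 0.001 -0.    -1.   ] q6 -1.73 F [-0.4  0.5 -4.8] op 0.526 g 63.1
hand n 11233 slope 5.24 top z at x=0 -24.9 range [[14.5, -22.3, -24.2], [57.6, 22.5, -18.9]]
[{"jaw":0,"offset":[0,0,24],"rot":[0,0,0]},{"jaw":0,"offset":[0,-1,24],"rot":[0,0,0]},{"jaw":0,"offset":[0,0,8],"rot":[0,0,0]},{"jaw":0,"offset":[0,0,8],"rot":[0,0,0]},{"jaw":0,"offset":[0,0,9],"rot":[0,0,0]}]
[{"jaw":0,"offset":[0,0,0],"rot":[0,0,0]},{"jaw":0,"offset":[0,0,0],"rot":[0,0,0]},{"jaw":0,"offset":[0,0,0],"rot":[0,0,0]},{"jaw":0,"offset":[0,0,0],"rot":[0,0,0]},{"jaw":0,"offset":[0,0,0],"rot":[0,0,0]}]
end [621.2 -95.9 183.8]
[{"jaw":0.75,"offset":[0,0,0],"rot":[0,0,0]},{"jaw":0.75,"offset":[0,0,0],"rot":[0,0,0]},{"jaw":0.75,"offset":[0,0,0],"rot":[0,0,0]},{"jaw":0.75,"offset":[0,0,-32],"rot":[0,0,0]},{"jaw":0.75,"offset":[0,0,-32],"rot":[0,0,0]}]
[{"jaw":0.75,"offset":[0,0,-31],"rot":[0,0,0]},{"jaw":0.75,"offset":[0,0,0],"rot":[0,0,0]},{"jaw":0.75,"offset":[0,0,0],"rot":[0,0,0]},{"jaw":0.75,"offset":[0,0,0],"rot":[0,0,0]},{"jaw":0.75,"offset":[0,0,0],"rot":[0,0,0]}]
end [621.1 -95.8 278.8]
```

>>> apply_moves([
  {"jaw": 0,"offset": [0,0,24],"rot": [0,0,0]},
  {"jaw": 0,"offset": [0,-1,24],"rot": [0,0,0]},
  {"jaw": 0,"offset": [0,0,8],"rot": [0,0,0]},
  {"jaw": 0,"offset": [0,0,8],"rot": [0,0,0]},
  {"jaw": 0,"offset": [0,0,9],"rot": [0,0,0]},
])

```text
time_s: 55.48
eef_pos: [0.6219, -0.0961, 0.1845]
eef_rot: [0.001, 0.092, 0.996, -0.0]
wrist_force: [0.2, 0.4, -3.7]
opening: 0.528
grasp_force: 63.0
```

>>> apply_moves([
  {"jaw": 0,"offset": [0,0,0],"rot": [0,0,0]},
  {"jaw": 0,"offset": [0,0,0],"rot": [0,0,0]},
  {"jaw": 0,"offset": [0,0,0],"rot": [0,0,0]},
  {"jaw": 0,"offset": [0,0,0],"rot": [0,0,0]},
  {"jaw": 0,"offset": [0,0,0],"rot": [0,0,0]},
])

```text
time_s: 56.1
eef_pos: [0.6213, -0.0959, 0.184]
eef_rot: [0.001, 0.093, 0.996, -0.0]
wrist_force: [0.3, 0.4, -3.6]
opening: 0.526
grasp_force: 63.0
```

>>> apply_moves([
  {"jaw": 0.75,"offset": [0,0,0],"rot": [0,0,0]},
  {"jaw": 0.75,"offset": [0,0,0],"rot": [0,0,0]},
  {"jaw": 0.75,"offset": [0,0,0],"rot": [0,0,0]},
  {"jaw": 0.75,"offset": [0,0,-32],"rot": [0,0,0]},
  {"jaw": 0.75,"offset": [0,0,-32],"rot": [0,0,0]},
])

```text
time_s: 56.72
eef_pos: [0.621, -0.0958, 0.2484]
eef_rot: [0.0, 0.092, 0.996, -0.0]
wrist_force: [-0.4, -0.1, 0.8]
opening: 0.75
grasp_force: 0.0
```

>>> apply_moves([
  {"jaw": 0.75,"offset": [0,0,-31],"rot": [0,0,0]},
  {"jaw": 0.75,"offset": [0,0,0],"rot": [0,0,0]},
  {"jaw": 0.75,"offset": [0,0,0],"rot": [0,0,0]},
  {"jaw": 0.75,"offset": [0,0,0],"rot": [0,0,0]},
  {"jaw": 0.75,"offset": [0,0,0],"rot": [0,0,0]},
])

```text
time_s: 57.35
eef_pos: [0.6207, -0.0957, 0.2776]
eef_rot: [-0.001, 0.093, 0.996, 0.0]
wrist_force: [0.5, 0.4, 0.8]
opening: 0.751
grasp_force: 0.0
```

```bash
python3 - <<'E'
from h import *
st(); column(5)
plan([(416,295,170,82.5,.85),('wait',4,.85)])
E
```

```text
t 57.35 p [620.7 -95.7 277.6] yaw 169.4 z [-0.001  0.    -1.   ] q6 -1.73 F [0.5 0.4 0.8] op 0.751 g 0.0
column top [620.3 -95.7] size 130 46 yaw -10.8 slope 5.45 side 0.04 z mid 207.4
[{"jaw":0.85,"offset":[25,31,10],"rot":[0,0,7.9]},{"jaw":0.85,"offset":[29,28,10],"rot":[0,0,7.9]},{"jaw":0.85,"offset":[33,24,10],"rot":[0,0,7.9]},{"jaw":0.85,"offset":[35,19,10],"rot":[0,0,7.9]},{"jaw":0.85,"offset":[38,14,10],"rot":[0,0,7.9]}]
[{"jaw":0.85,"offset":[39,8,10],"rot":[0,0,7.9]},{"jaw":0.85,"offset":[40,3,10],"rot":[0,0,7.9]},{"jaw":0.85,"offset":[40,-3,10],"rot":[0,0,7.9]},{"jaw":0.85,"offset":[39,-8,10],"rot":[0,0,7.9]},{"jaw":0.85,"offset":[38,-13,9],"rot":[0,0,7.9]}]
[{"jaw":0.85,"offset":[36,-18,10],"rot":[0,0,7.9]},{"jaw":0.85,"offset":[0,0,0],"rot":[0,0,0]},{"jaw":0.85,"offset":[0,0,0],"rot":[0,0,0]},{"jaw":0.85,"offset":[0,0,0],"rot":[0,0,0]},{"jaw":0.85,"offset":[0,0,0],"rot":[0,0,0]}]
end [416.2 295.2 169.5]
```

>>> apply_moves([
  {"jaw": 0.85,"offset": [25,31,10],"rot": [0,0,7.9]},
  {"jaw": 0.85,"offset": [29,28,10],"rot": [0,0,7.9]},
  {"jaw": 0.85,"offset": [33,24,10],"rot": [0,0,7.9]},
  {"jaw": 0.85,"offset": [35,19,10],"rot": [0,0,7.9]},
  {"jaw": 0.85,"offset": [38,14,10],"rot": [0,0,7.9]},
])

```text
time_s: 58.02
eef_pos: [0.5271, 0.0835, 0.2282]
eef_rot: [0.0, 0.426, 0.905, 0.0]
wrist_force: [0.4, 0.3, 0.2]
opening: 0.85
grasp_force: 0.0
```

>>> apply_moves([
  {"jaw": 0.85,"offset": [39,8,10],"rot": [0,0,7.9]},
  {"jaw": 0.85,"offset": [40,3,10],"rot": [0,0,7.9]},
  {"jaw": 0.85,"offset": [40,-3,10],"rot": [0,0,7.9]},
  {"jaw": 0.85,"offset": [39,-8,10],"rot": [0,0,7.9]},
  {"jaw": 0.85,"offset": [38,-13,9],"rot": [0,0,7.9]},
])

```text
time_s: 58.65
eef_pos: [0.4336, 0.2603, 0.1791]
eef_rot: [0.0, 0.706, 0.708, 0.0]
wrist_force: [-0.4, 0.6, 0.7]
opening: 0.853
grasp_force: 0.0
```

>>> apply_moves([
  {"jaw": 0.85,"offset": [36,-18,10],"rot": [0,0,7.9]},
  {"jaw": 0.85,"offset": [0,0,0],"rot": [0,0,0]},
  {"jaw": 0.85,"offset": [0,0,0],"rot": [0,0,0]},
  {"jaw": 0.85,"offset": [0,0,0],"rot": [0,0,0]},
  {"jaw": 0.85,"offset": [0,0,0],"rot": [0,0,0]},
])

```text
time_s: 59.28
eef_pos: [0.417, 0.2944, 0.1698]
eef_rot: [0.001, 0.752, 0.659, 0.0]
wrist_force: [-0.3, -0.4, -0.7]
opening: 0.85
grasp_force: 0.0
```

```bash
python3 - <<'E'
from h import *
pick(419.2,314.8)
E
```

```text
t 59.27 p [417.  294.4 169.8] yaw 82.4 z [ 0.001 -0.    -1.   ] q6 0.52 F [-0.3 -0.4 -0.7] op 0.85 g 0.0
ingot [418.8 315.4] size 129 46 yaw 82.1 slope 0.091 z 30.4
[{"jaw":0.85,"offset":[10,0,40],"rot":[0,0,0.2]},{"jaw":0.85,"offset":[11,-1,40],"rot":[0,0,0]},{"jaw":0.85,"offset":[0,0,29],"rot":[0,0,0]},{"jaw":0.85,"offset":[0,0,28],"rot":[0,0,0]},{"jaw":0.85,"offset":[0,0,29],"rot":[0,0,0]}]
[{"jaw":0.85,"offset":[0,0,0],"rot":[0,0,0]},{"jaw":0,"offset":[0,0,0],"rot":[0,0,0]},{"jaw":0,"offset":[0,0,0],"rot":[0,0,0]},{"jaw":0,"offset":[0,0,0],"rot":[0,0,0]},{"jaw":0,"offset":[0,0,0],"rot":[0,0,0]}]
[{"jaw":0,"offset":[0,0,-22],"rot":[0,0,0]},{"jaw":0,"offset":[0,0,-22],"rot":[0,0,0]},{"jaw":0,"offset":[0,0,-22],"rot":[0,0,0]},{"jaw":0,"offset":[0,0,-35],"rot":[0,0,0]},{"jaw":0,"offset":[0,0,-35],"rot":[0,0,0]}]
[{"jaw":0,"offset":[0,0,0],"rot":[0,0,0]},{"jaw":0,"offset":[0,0,0],"rot":[0,0,0]},{"jaw":0,"offset":[0,0,0],"rot":[0,0,0]},{"jaw":0,"offset":[0,0,0],"rot":[0,0,0]},{"jaw":0,"offset":[0,0,0],"rot":[0,0,0]}]
end [418.7 315.5 139.7]
```

>>> apply_moves([
  {"jaw": 0.85,"offset": [10,0,40],"rot": [0,0,0.2]},
  {"jaw": 0.85,"offset": [11,-1,40],"rot": [0,0,0]},
  {"jaw": 0.85,"offset": [0,0,29],"rot": [0,0,0]},
  {"jaw": 0.85,"offset": [0,0,28],"rot": [0,0,0]},
  {"jaw": 0.85,"offset": [0,0,29],"rot": [0,0,0]},
])

```text
time_s: 59.95
eef_pos: [0.4187, 0.3158, 0.0028]
eef_rot: [0.001, 0.753, 0.658, 0.0]
wrist_force: [0.1, 0.0, -1.3]
opening: 0.848
grasp_force: 0.0
```

>>> apply_moves([
  {"jaw": 0.85,"offset": [0,0,0],"rot": [0,0,0]},
  {"jaw": 0,"offset": [0,0,0],"rot": [0,0,0]},
  {"jaw": 0,"offset": [0,0,0],"rot": [0,0,0]},
  {"jaw": 0,"offset": [0,0,0],"rot": [0,0,0]},
  {"jaw": 0,"offset": [0,0,0],"rot": [0,0,0]},
])

```text
time_s: 60.58
eef_pos: [0.4198, 0.3166, 0.0053]
eef_rot: [0.001, 0.753, 0.658, 0.002]
wrist_force: [1.1, -0.8, 6.9]
opening: 0.527
grasp_force: 63.8
```

>>> apply_moves([
  {"jaw": 0,"offset": [0,0,-22],"rot": [0,0,0]},
  {"jaw": 0,"offset": [0,0,-22],"rot": [0,0,0]},
  {"jaw": 0,"offset": [0,0,-22],"rot": [0,0,0]},
  {"jaw": 0,"offset": [0,0,-35],"rot": [0,0,0]},
  {"jaw": 0,"offset": [0,0,-35],"rot": [0,0,0]},
])

```text
time_s: 61.2
eef_pos: [0.4169, 0.3157, 0.1398]
eef_rot: [0.0, 0.753, 0.658, -0.001]
wrist_force: [0.3, 1.2, -4.7]
opening: 0.527
grasp_force: 63.2
```

>>> apply_moves([
  {"jaw": 0,"offset": [0,0,0],"rot": [0,0,0]},
  {"jaw": 0,"offset": [0,0,0],"rot": [0,0,0]},
  {"jaw": 0,"offset": [0,0,0],"rot": [0,0,0]},
  {"jaw": 0,"offset": [0,0,0],"rot": [0,0,0]},
  {"jaw": 0,"offset": [0,0,0],"rot": [0,0,0]},
])

```text
time_s: 61.82
eef_pos: [0.4178, 0.3159, 0.1388]
eef_rot: [0.0, 0.753, 0.658, -0.0]
wrist_force: [-0.2, 0.6, -5.0]
opening: 0.52
grasp_force: 63.4
```

```bash
python3 - <<'E'
from h import *
carry(5,169.4,True)
E
```

```text
t 61.83 p [417.8 315.9 138.8] yaw 82.3 z [-0.    -0.001 -1.   ] q6 0.56 F [-0.2  0.6 -5. ] op 0.52 g 63.4
hand n 11665 slope -5.85 top z at x=0 -24.4 range [[14.5, -22.8, -31.0], [57.7, 21.9, -25.3]]
tilt -5.9
[{"jaw":0,"offset":[-34,23,-13],"rot":[-0.4,-0.4,-7.9]},{"jaw":0,"offset":[-38,18,-13],"rot":[-0.4,-0.4,-7.9]},{"jaw":0,"offset":[-40,13,-13],"rot":[-0.4,-0.4,-7.9]},{"jaw":0,"offset":[-41,8,-12],"rot":[-0.4,-0.4,-7.9]},{"jaw":0,"offset":[-42,2,-12],"rot":[-0.4,-0.4,-7.9]}]
[{"jaw":0,"offset":[-42,-4,-12],"rot":[-0.4,-0.4,-7.9]},{"jaw":0,"offset":[-41,-9,-11],"rot":[-0.4,-0.4,-7.9]},{"jaw":0,"offset":[-40,-15,-11],"rot":[-0.4,-0.5,-8]},{"jaw":0,"offset":[-37,-20,-11],"rot":[-0.4,-0.4,-7.9]},{"jaw":0,"offset":[-35,-25,-11],"rot":[-0.4,-0.5,-8]}]
[{"jaw":0,"offset":[-30,-29,-11],"rot":[-0.3,-0.4,-7.9]},{"jaw":0,"offset":[0,0,0],"rot":[0,0,0]},{"jaw":0,"offset":[0,0,0],"rot":[0,0,0]},{"jaw":0,"offset":[0,0,0],"rot":[0,0,0]},{"jaw":0,"offset":[0,0,0],"rot":[0,0,0]}]
end [621.1 -94.8 287.3]
```

```bash
python3 - <<'E'
from h import *
plan([(621.5,-95,287,169.4,0,-5.5),('wait',4,0)],start=(np.array([418.7,315.5,139.7]),pose(82.25)))
E
```

```text
[{"jaw":0,"offset":[-34,23,-13],"rot":[-0.4,-0.4,-7.9]},{"jaw":0,"offset":[-38,18,-13],"rot":[-0.4,-0.4,-7.9]},{"jaw":0,"offset":[-40,13,-13],"rot":[-0.4,-0.4,-7.9]},{"jaw":0,"offset":[-41,8,-12],"rot":[-0.4,-0.4,-7.9]},{"jaw":0,"offset":[-42,2,-12],"rot":[-0.4,-0.4,-7.9]}]
[{"jaw":0,"offset":[-42,-4,-12],"rot":[-0.4,-0.4,-7.9]},{"jaw":0,"offset":[-41,-9,-11],"rot":[-0.4,-0.4,-7.9]},{"jaw":0,"offset":[-40,-15,-11],"rot":[-0.4,-0.4,-7.9]},{"jaw":0,"offset":[-37,-20,-11],"rot":[-0.3,-0.4,-8]},{"jaw":0,"offset":[-34,-25,-11],"rot":[-0.4,-0.4,-7.9]}]
[{"jaw":0,"offset":[-31,-29,-11],"rot":[-0.4,-0.3,-8]},{"jaw":0,"offset":[0,0,0],"rot":[0,0,0]},{"jaw":0,"offset":[0,0,0],"rot":[0,0,0]},{"jaw":0,"offset":[0,0,0],"rot":[0,0,0]},{"jaw":0,"offset":[0,0,0],"rot":[0,0,0]}]
end [621.5 -94.6 286.7]
```

>>> apply_moves([
  {"jaw": 0,"offset": [-34,23,-13],"rot": [-0.4,-0.4,-7.9]},
  {"jaw": 0,"offset": [-38,18,-13],"rot": [-0.4,-0.4,-7.9]},
  {"jaw": 0,"offset": [-40,13,-13],"rot": [-0.4,-0.4,-7.9]},
  {"jaw": 0,"offset": [-41,8,-12],"rot": [-0.4,-0.4,-7.9]},
  {"jaw": 0,"offset": [-42,2,-12],"rot": [-0.4,-0.4,-7.9]},
])

```text
time_s: 62.5
eef_pos: [0.5101, 0.1285, 0.2068]
eef_rot: [0.025, 0.484, 0.875, -0.002]
wrist_force: [-0.1, 0.7, -5.4]
opening: 0.526
grasp_force: 63.5
```

>>> apply_moves([
  {"jaw": 0,"offset": [-42,-4,-12],"rot": [-0.4,-0.4,-7.9]},
  {"jaw": 0,"offset": [-41,-9,-11],"rot": [-0.4,-0.4,-7.9]},
  {"jaw": 0,"offset": [-40,-15,-11],"rot": [-0.4,-0.4,-7.9]},
  {"jaw": 0,"offset": [-37,-20,-11],"rot": [-0.3,-0.4,-8]},
  {"jaw": 0,"offset": [-34,-25,-11],"rot": [-0.4,-0.4,-7.9]},
])

```text
time_s: 63.12
eef_pos: [0.6021, -0.0579, 0.2734]
eef_rot: [0.045, 0.159, 0.986, -0.004]
wrist_force: [0.7, 0.2, -4.2]
opening: 0.526
grasp_force: 63.5
```

>>> apply_moves([
  {"jaw": 0,"offset": [-31,-29,-11],"rot": [-0.4,-0.3,-8]},
  {"jaw": 0,"offset": [0,0,0],"rot": [0,0,0]},
  {"jaw": 0,"offset": [0,0,0],"rot": [0,0,0]},
  {"jaw": 0,"offset": [0,0,0],"rot": [0,0,0]},
  {"jaw": 0,"offset": [0,0,0],"rot": [0,0,0]},
])

```text
time_s: 63.75
eef_pos: [0.6206, -0.0928, 0.2866]
eef_rot: [0.048, 0.091, 0.995, -0.004]
wrist_force: [0.3, 0.1, -5.6]
opening: 0.528
grasp_force: 63.4
```

```bash
python3 - <<'E'
from h import *
st(); inhand(); lower(5,169.4,-5.5,-24.4)
E
```

```text
t 63.75 p [620.6 -92.8 286.6] yaw 169.5 z [ 0.095 -0.017 -0.995] q6 -1.74 F [ 0.3  0.1 -5.6] op 0.528 g 63.4
hand n 11640 slope -5.87 top z at x=0 -24.4 range [[14.5, -22.0, -31.1], [57.7, 22.8, -25.4]]
[{"jaw":0,"offset":[2,0,24],"rot":[0,0,0]},{"jaw":0,"offset":[2,-1,23],"rot":[0,0,0]},{"jaw":0,"offset":[1,0,8],"rot":[0,0,0]},{"jaw":0,"offset":[1,0,9],"rot":[0,0,0]},{"jaw":0,"offset":[1,0,8],"rot":[0,0,0]}]
[{"jaw":0,"offset":[0,0,0],"rot":[0,0,0]},{"jaw":0,"offset":[0,0,0],"rot":[0,0,0]},{"jaw":0,"offset":[0,0,0],"rot":[0,0,0]},{"jaw":0,"offset":[0,0,0],"rot":[0,0,0]},{"jaw":0,"offset":[0,0,0],"rot":[0,0,0]}]
end [621.2 -95.6 214.4]
[{"jaw":0.75,"offset":[0,0,0],"rot":[0,0,0]},{"jaw":0.75,"offset":[0,0,0],"rot":[0,0,0]},{"jaw":0.75,"offset":[0,0,0],"rot":[0,0,0]},{"jaw":0.75,"offset":[-3,0,-31],"rot":[0,0,0]},{"jaw":0.75,"offset":[-3,0,-32],"rot":[0,0,0]}]
[{"jaw":0.75,"offset":[-3,0,-31],"rot":[0,0,0]},{"jaw":0.75,"offset":[0,0,0],"rot":[0,0,0]},{"jaw":0.75,"offset":[0,0,0],"rot":[0,0,0]},{"jaw":0.75,"offset":[0,0,0],"rot":[0,0,0]},{"jaw":0.75,"offset":[0,0,0],"rot":[0,0,0]}]
end [621.2 -95.6 308.8]
```

>>> apply_moves([
  {"jaw": 0,"offset": [2,0,24],"rot": [0,0,0]},
  {"jaw": 0,"offset": [2,-1,23],"rot": [0,0,0]},
  {"jaw": 0,"offset": [1,0,8],"rot": [0,0,0]},
  {"jaw": 0,"offset": [1,0,9],"rot": [0,0,0]},
  {"jaw": 0,"offset": [1,0,8],"rot": [0,0,0]},
])

```text
time_s: 64.42
eef_pos: [0.6212, -0.0949, 0.2149]
eef_rot: [0.049, 0.092, 0.995, -0.004]
wrist_force: [-0.1, 0.2, -5.0]
opening: 0.526
grasp_force: 63.3
```

>>> apply_moves([
  {"jaw": 0,"offset": [0,0,0],"rot": [0,0,0]},
  {"jaw": 0,"offset": [0,0,0],"rot": [0,0,0]},
  {"jaw": 0,"offset": [0,0,0],"rot": [0,0,0]},
  {"jaw": 0,"offset": [0,0,0],"rot": [0,0,0]},
  {"jaw": 0,"offset": [0,0,0],"rot": [0,0,0]},
])

```text
time_s: 65.05
eef_pos: [0.6208, -0.0949, 0.2147]
eef_rot: [0.048, 0.092, 0.995, -0.004]
wrist_force: [-0.0, -0.1, -5.3]
opening: 0.524
grasp_force: 63.3
```

>>> apply_moves([
  {"jaw": 0.75,"offset": [0,0,0],"rot": [0,0,0]},
  {"jaw": 0.75,"offset": [0,0,0],"rot": [0,0,0]},
  {"jaw": 0.75,"offset": [0,0,0],"rot": [0,0,0]},
  {"jaw": 0.75,"offset": [-3,0,-31],"rot": [0,0,0]},
  {"jaw": 0.75,"offset": [-3,0,-32],"rot": [0,0,0]},
])

```text
time_s: 65.68
eef_pos: [0.6204, -0.0948, 0.2783]
eef_rot: [0.048, 0.092, 0.995, -0.004]
wrist_force: [0.2, -0.8, 0.8]
opening: 0.752
grasp_force: 0.0
```

>>> apply_moves([
  {"jaw": 0.75,"offset": [-3,0,-31],"rot": [0,0,0]},
  {"jaw": 0.75,"offset": [0,0,0],"rot": [0,0,0]},
  {"jaw": 0.75,"offset": [0,0,0],"rot": [0,0,0]},
  {"jaw": 0.75,"offset": [0,0,0],"rot": [0,0,0]},
  {"jaw": 0.75,"offset": [0,0,0],"rot": [0,0,0]},
])

```text
time_s: 66.3
eef_pos: [0.6202, -0.0947, 0.3077]
eef_rot: [0.047, 0.092, 0.995, -0.004]
wrist_force: [-0.4, -0.0, -0.6]
opening: 0.751
grasp_force: 0.0
```

```bash
python3 - <<'E'
from h import *
st(); column(6)
im,W=wrist(); stop_check(W,im)
for c in('scene','top'):
    im,d=ctrl.camera(c)
    if c=='scene': cv2.imwrite('pics/final.png',im[:,:,::-1])
    for r in ctrl.outline_of(c,'brush_grip'):
        P,_,_=pts(c,d,r['region']); print(c,r['score'],np.median(P,0),rect(P))
E
```

```text
t 66.3 p [620.2 -94.7 307.7] yaw 169.5 z [ 0.093 -0.016 -0.995] q6 -1.74 F [-0.4 -0.  -0.6] op 0.751 g 0.0
column top [619.5 -94.4] size 131 47 yaw -10.8 slope 0.08 side -0.02 z mid 237.4
stop top 976 (array([ 594.30395508, -242.21856689]), 42.489768981933594, 42.23537063598633) z [115.53690704 116.85990963 118.03279158] slope [-0.00076234  0.00310425]
scene 0.77 [ 0.39342154 -0.21111551  0.01934879] (array([ 380.44515991, -223.37330627]), 144.94630432128906, 60.36670684814453, 78.31382751464844)
top 0.6 [ 0.38707121 -0.20402367  0.01831779] (array([ 385.67727661, -221.25398254]), 152.54714965820312, 46.603538513183594, 81.65867614746094)
top 0.26 [ 0.58956967 -0.23147597  0.04444164] (array([ 571.70025635, -157.18186951]), 313.8788757324219, 247.0819549560547, 83.06189727783203)
```

View pics/final.png

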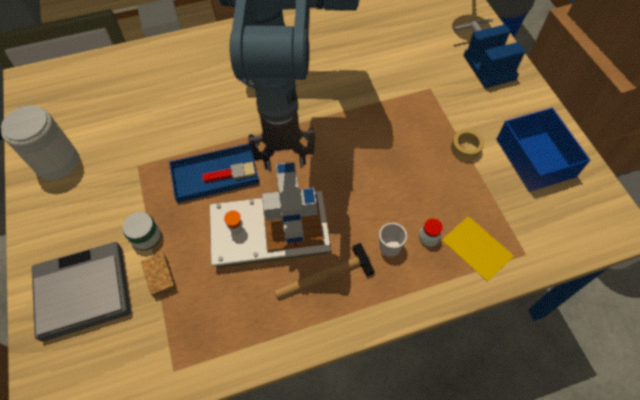

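```bash
python3 -c "
from bench import ctrl
print(ctrl.hand_in())"
```

```text
the job is handed in; nothing more can be done
None
```

The job is handed in at about 66 s of the 208 s; hand_in() gave no verdict. My last measurements show the stopper seated upright in the neck, the brush still in the tray though knocked about 4 cm along it, and all six ingots in one column within about 2 mm of the board's middle with a level top.

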